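# Swap the bottle behind the tall ones in the caddy

### The arm

A 6-joint arm with a two-finger parallel gripper is mounted at the origin on a cart in front of the work surface, level with it; the furniture and walls round the work are solid. World frame = base frame: x ahead of the robot, y to its left, z up, the work surface at z = 0. Lengths are in m, angles in rad, forces in N, time in s.
With the tool pointing down it reaches from about 0.275 to 0.85 m from the base axis. Payload 5.2 kg.
Tool frame: the origin (TCP) lies on the front face of the gripper's body, between the roots of the fingers; the fingertips stand 73 mm ahead of it and the grasp point (between the pads) lies 54 mm ahead of it; z points along the fingers, x is the direction in which the jaws open and shut, and the axes are right-handed (so a half turn about z gives the same grasp; the last joint's range is limited). The gripper opens to 85 mm and grips with 20 to 120 N. Pads are 22 mm wide; open, the fingers measure 114 mm over their backs; the gripper's body (76 mm by 85 mm) begins 54 mm behind the grasp point. The pads swing forward as they close: fully open they stand 13 mm farther back than shut.
Start: joints at [1.025, 0.259, 1.535, -0, 1.348, -0.203], TCP at [0.185, 0.518, 0.304] pointing down, gripper open.
Joint ranges: [-3.14, 3.14], [-0.91, 2.08], [0.19, 2.58], [-1.22, 4.36], [0.22, 2.71], [-3.12, 3.12]. Speed limits (rad/s): [2.57, 2.57, 3.14, 3.14, 3.14, 3.14].

### API

Orientations are given as a unit quaternion [w, x, y, z].
In Python, from plant import r, cams gives the robot as it stands.
- The arm moves only by the shell command python3 -m pendant 'ROWS' [OPENING]. ROWS is JSON, a list of rows, each an object of numbers: "x", "y", "z": the shift along the world's x, y, z in m; "rx", "ry", "rz": the turn, a rotation vector about the world's x, y, z in rad. A call has 1 to 8 rows; each row is the pose to reach, as a shift and turn from the pose commanded when the call began; what a row does not reach only later rows make up. A row lasts 1/8 s, in which the tool goes at most 62.5 mm and 10.7 degrees, less where a joint would pass 70% of its speed; a pose out of reach is approached as far as the arm can. A call with a gripper value outside its range is refused whole. OPENING is the finger opening in m, from 0 to 0.0854, set as the call begins (- or left out, the last holds). The fingers move at their own pace and stop on an object; the grip force is fixed at half the most. Time passes only in rows, so rows that repeat a pose let the fingers close. It gives the time, the measured TCP pose, the force and the opening at its end, in the units of the state.
- r.state(): the state, without advancing time (a new reading comes with each control period).
- cams.capture(name): name is "scene" or "top" or "wrist"; returns the picture (420x560x3 uint8, red, green, blue); there is no depth.
- cams.get_calibration(name): a dict with "fx", "fy", "cx", "cy" (pixels), "rvec" (rotation vector, rad) and "tvec" (3), from world to camera coordinates, as OpenCV has them; the wrist camera has in their place "hand_eye" (4x4, takes a point from camera to tool coordinates, whose origin is the TCP and whose axes are the tool frame's). Camera axes: x right, y down, z forward; pixel columns grow to the right and rows downward; lengths in m; the calibration is good to about 2 mm. The wrist camera is an equidistant fisheye: a pixel r from the principal point sees the ray r / f radians off the axis. A picture is of the moment at which its call begins: read the wrist's pose just before it. get_calibration takes no time and is no camera call.
- r.job_done(): hands the job in, once; it reports no verdict.
Trained networks look in the newest picture that a camera, given by its name, has taken for a name from the list of things; names that differ only in an ending like _2 or _b are one class to them, and where a whole thing is asked for, a point or a joint stands for the part that bears it (a point fixed in the world has none). Each returns a list of dicts, best first, with "confidence" (0 to 1); they miss things now and then, are a little off and sometimes report something else, mostly with a low value. They report only what shows in the picture. A call takes as long as a camera call.
- cams.search_frame(camera, label): "xy" ([column, row] in pixels, amid what is visible of it).
- cams.cut_out(camera, label): "mask" (420x560 bool, what is visible of it) and "xy" ([column, row] in pixels, amid what is visible of it).
- cams.tip_of(camera, label): "xy" ([column, row] in pixels: a listed point, or the origin of a listed thing).
The state is a dict: "time_s": time; "joint_pos": joint angles; "dq": joint speeds; "tau": joint torques, N m; "tool_pos": TCP position; "eef_rot": TCP orientation; "ft_force": force on the tool from outside, world axes, zero at the start; "wrist_torque": the same for the moment, N m; "grip_width": finger opening in m.
Only numpy, scipy, OpenCV 4.12 (cv2) and the standard library are available. Lean on these libraries where they do the work, as an engineer would, in place of code of your own. Each camera call takes 0.05 s, during which the arm holds its last target. There are 200 camera calls.

### The job

The small red-stoppered bottle at the rear of the plywood caddy has to be swapped for the small unlabelled dropper bottle that stands alone on the bench. Stand the tall amber bottle and the conical flask aside in the grey tray, put the red-stoppered bottle on the pad of the square aluminium tray, stand the dropper bottle on the caddy's rear pad, and then put the amber bottle and the flask each back exactly where it stood. Keep everything upright.

Things in the scene. Friction and masses are not known exactly. Their poses are not given: they have to be found in the camera images.
- amber: tall amber glass bottle with black dropper cap, 57 mm diameter, 158 mm tall in all, about 0.19 kg; the straight glass body to grip reaches from 0 to about 105 mm above its underside (grip round it, e.g. 85 mm up). Origin at the centre of its underside, z up. Starts upright on the left or the right front pad of the caddy.
- flask: clear conical glass flask, 85 mm diameter at the foot, 140 mm tall, about 0.12 kg; it narrows to a neck about 30 to 40 mm wide to the fingers at 115 to 135 mm above its underside: grip it there. Origin at the centre of its underside, z up. Starts upright on the other front pad of the caddy.
- red_bottle: small clear glass bottle with red stopper, 38 mm diameter, 58 mm tall, about 0.05 kg; straight body from 0 to 46 mm above its underside, grip it about 30 mm up. Origin at the centre of its underside, z up. Starts upright on the rear pad of the caddy, close behind the two tall ones, which leave no room for a gripper round it.
- dropper: small amber dropper bottle without label, white collar and white bulb, 30 mm diameter, 94 mm tall, about 0.06 kg; straight glass body from 0 to 58 mm above its underside, grip it about 35 mm up (the cap above is not to be gripped). Origin at the centre of its underside, z up. Starts upright alone on the bench top.
- caddy: fixed plywood bottle caddy, 150 (x) by 210 (y) mm, origin at the centre of its underside. Base board 12 mm thick; rails: far (+x) edge to 39 mm, both sides to 31 mm above the bench, open at the front. Inlaid black round pads, flush with the board: left (+y) and right front pads, 60 mm wide, at x -20, y +45 and -45 mm; rear pad, 44 mm wide, at x +35, y 0.
- pad_rear (a point): centre of the rear pad, on the top of the caddy's base board (12 mm above the bench).
- parking_tray: grey plastic tray, empty, fixed to the bench, 120 (x) by 230 (y) mm, walls 5 mm thick and 14 mm high, floor 5 mm above the bench. Origin at the centre of its underside, its long side along its y. One tray stands left-front, the other right-front before the blue sealer, whose fixed raised arm ends in a red grip up to about 240 mm high, right of the caddy: carry round its robot side.
- swap_tray: square aluminium tray, fixed to the bench, 120 by 120 mm, walls 5 mm thick and 14 mm high, floor 5 mm above the bench, with one inlaid black round pad of 48 mm diameter in its middle. Origin at the centre of its underside.
- swap_pad (a point): centre of the pad in the square tray, on the tray's floor (5 mm above the bench).

How it is judged:
By the outcome, as a careful person would: the job done as asked, in the order asked, and still so for the second after the job is handed in, with the robot touching nothing.
It also fails if it takes over 131 s, if anything falls off the work surface, if the arm or the gripper's body presses on something with over 40 N, if the wrist force passes 120 N, or if a joint passes its speed limit or range.

## Working session

There is one attempt and no reset: what is moved stays moved. The work goes in short steps, Python scripts to look and compute and a shell command to move; the robot and the scene stay as the last step left them, time stands still between calls to the robot, and variables do not carry over. Pictures are saved under pics/ and viewed, about 12 in all and at most 16, crops included, and the job is handed in when it is done.

```bash
ls; mkdir -p pics; cat > h.py <<'E'
import numpy as np, cv2
from scipy.spatial.transform import Rotation as R
from plant import r, cams
def ray(cam,uv,state=None):
    c=cams.get_calibration(cam); u,v=uv
    if cam!='wrist':
        Rm=cv2.Rodrigues(np.array(c['rvec'],float))[0]; t=np.array(c['tvec'],float).ravel()
        d=np.array([(u-c['cx'])/c['fx'],(v-c['cy'])/c['fy'],1.])
        return -Rm.T@t, Rm.T@d
    a=np.array([(u-c['cx'])/c['fx'],(v-c['cy'])/c['fy']]);th=np.linalg.norm(a)
    d=np.r_[a/max(th,1e-9)*np.sin(th),np.cos(th)]
    H=np.array(c['hand_eye']); q=state['eef_rot']; Rt=R.from_quat([q[1],q[2],q[3],q[0]]).as_matrix()
    return Rt@H[:3,3]+np.array(state['tool_pos']), Rt@H[:3,:3]@d
def at(cam,uv,z,state=None):
    o,d=ray(cam,uv,state); return o+d*(z-o[2])/d[2]
def proj(cam,P,state=None):
    c=cams.get_calibration(cam);P=np.array(P,float)
    if cam!='wrist':
        Rm=cv2.Rodrigues(np.array(c['rvec'],float))[0]; p=Rm@P+np.array(c['tvec'],float).ravel()
        return np.array([c['fx']*p[0]/p[2]+c['cx'],c['fy']*p[1]/p[2]+c['cy']])
    H=np.array(c['hand_eye']); q=state['eef_rot']; Rt=R.from_quat([q[1],q[2],q[3],q[0]]).as_matrix()
    p=H[:3,:3].T@(Rt.T@(P-np.array(state['tool_pos']))-H[:3,3])
    rr=np.hypot(p[0],p[1]);th=np.arctan2(rr,p[2])
    return np.array([c['fx']*th*p[0]/rr+c['cx'],c['fy']*th*p[1]/rr+c['cy']])
def save(n,im): cv2.imwrite('pics/'+n+'.png',im[:,:,::-1])
E
python3 - <<'E'
from h import *
s=r.state();print(s)
Z=dict(amber=0.012,flask=0.012,red_bottle=0.012,dropper=0,caddy=0,pad_rear=.012,parking_tray=0,swap_tray=0,swap_pad=.005)
for cam in ('top','scene'):
    im=cams.capture(cam);save(cam,im)
    o,d=ray(cam,(280,210));print(cam,o,d)
    for k,z in Z.items():
        for e in cams.tip_of(cam,k)[:2]:
            print(k,round(e['confidence'],2),np.round(e['xy'],1),np.round(at(cam,e['xy'],z),3))
print(cams.get_calibration('wrist'))
E
```

```text
pics
{'time_s': 0.0, 'joint_pos': array([ 1.02518594e+00,  2.59352800e-01,  1.53608582e+00, -2.21373817e-05,
        1.34799238e+00, -2.02790809e-01]), 'dq': array([-6.74455427e-06,  2.78266734e-04, -1.59938711e-04, -8.94942149e-04,
       -1.47472363e-03,  4.91801986e-04]), 'tau': array([ 1.06295847e-03, -4.46014059e+01, -2.90574020e+01, -2.53509979e-04,
        1.18383145e-02, -5.45317869e-05]), 'tool_pos': array([0.18464827, 0.51765765, 0.30306819]), 'eef_rot': array([ 3.77294116e-04,  8.17354934e-01,  5.76133724e-01, -8.38241009e-04]), 'ft_force': array([-0.14344428,  0.20084849,  0.4004126 ]), 'wrist_torque': array([ 0.00821065, -0.01970047, -0.03418937]), 'grip_width': 0.08541506580546722}
top [0.43942491 0.09493822 0.88545892] [ 0.09105597  0.00176203 -0.99601586]
amber 0.81 [266.7 166.5] [0.617 0.125 0.012]
flask 0.6 [224.  178.8] [0.59  0.22  0.012]
red_bottle 0.83 [243.6 150.3] [0.654 0.177 0.012]
dropper 0.43 [276.1 249.5] [0.433 0.106 0.   ]
caddy 0.65 [241.9 167.5] [0.618 0.182 0.   ]
pad_rear 0.8 [240.9 147.9] [0.66  0.183 0.012]
parking_tray 0.74 [277.5 250.2] [0.431 0
[... 489 characters left out ...]
2 [286.2 185.3] [0.663 0.192 0.012]
parking_tray 0.87 [180.1 203.7] [0.421 0.299 0.   ]
parking_tray 0.27 [257.4 191.9] [0.599 0.226 0.   ]
swap_tray 0.9 [312.6 345. ] [ 0.428 -0.191  0.   ]
swap_pad 0.86 [313.  342.9] [ 0.429 -0.191  0.005]
{'fx': 325.19226210127806, 'fy': 325.19226210127806, 'cx': 279.82102966775915, 'cy': 213.70641239815836, 'hand_eye': array([[ 9.99999652e-01, -7.44127994e-04,  3.76289807e-04,
        -1.90654334e-04],
       [ 6.19996378e-04,  9.65278808e-01,  2.61221055e-01,
        -6.50096899e-02],
       [-5.57606475e-04, -2.61220730e-01,  9.65278933e-01,
        -7.00315711e-02],
       [ 0.00000000e+00,  0.00000000e+00,  0.00000000e+00,
         1.00000000e+00]])}
```

View pics/top.png

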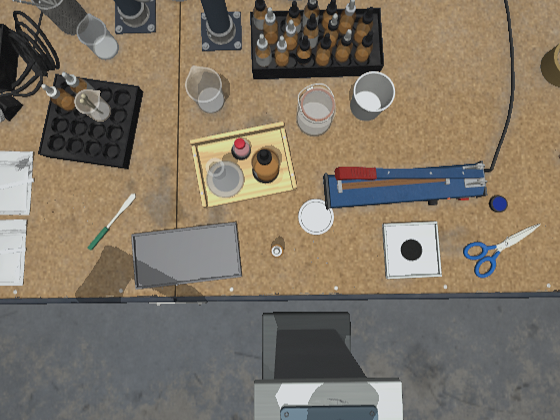

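View pics/scene.png

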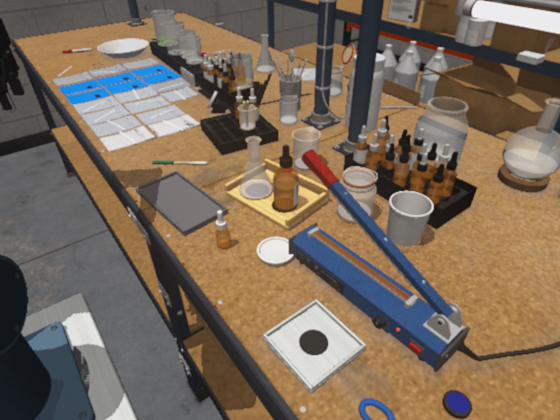

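The pictures show:
- **Caddy:** around (240,165) in the top view, with the amber bottle on the right pad at (266,165), the flask on the left at (224,178) and the red bottle behind at (241,148).
- **Trays:** the parking tray is left-front at (188,255) and the swap tray is at (411,250).
- **Dropper:** at (277,248).
- **Sealer grip:** at (355,173).

Next I'll move over the caddy for a close look.

```bash
python3 -m pendant '[{"x":0.265,"y":-0.368,"z":0.03,"rz":0.87},{"x":0.265,"y":-0.368,"z":0.03,"rz":0.87},{"x":0.265,"y":-0.368,"z":0.03,"rz":0.87},{"x":0.265,"y":-0.368,"z":0.03,"rz":0.87},{"x":0.265,"y":-0.368,"z":0.03,"rz":0.87},{"x":0.265,"y":-0.368,"z":0.03,"rz":0.87},{"x":0.265,"y":-0.368,"z":0.03,"rz":0.87},{"x":0.265,"y":-0.368,"z":0.03,"rz":0.87}]'
python3 -m pendant '[{"x":0},{"x":0}]'
cat > look.py <<'E'
from h import *
import sys
Z=dict(amber=0.012,flask=0.012,red_bottle=0.012,dropper=0,caddy=0,pad_rear=.012,parking_tray=0,swap_tray=0,swap_pad=.005)
def look(n,ks):
    s=r.state();im=cams.capture('wrist');save(n,im)
    print(np.round(s['joint_pos'],3),np.round(s['tool_pos'],4),np.round(s['eef_rot'],3),round(s['time_s'],2))
    for k in ks:
        for e in cams.tip_of('wrist',k)[:2]:
            print(k,round(e['confidence'],2),np.round(e['xy'],1),np.round(at('wrist',e['xy'],Z[k],s),4))
    return s,im
if __name__=='__main__': look(sys.argv[1],sys.argv[2:] or list(Z))
E
python3 look.py w1
```

```text
[ 1.025  0.259  1.535  0.     1.348 -0.203] [0.1848 0.518  0.3039] [-0.     0.817  0.576  0.   ] 1.0
dropper 0.89 [110.4 396.1] [0.4421 0.0937 0.    ]invalid input at $[0]: expected keys x, y, z, rx, ry, rz
invalid input at $[0]: expected keys x, y, z, rx, ry, rz
```

View pics/w1.png

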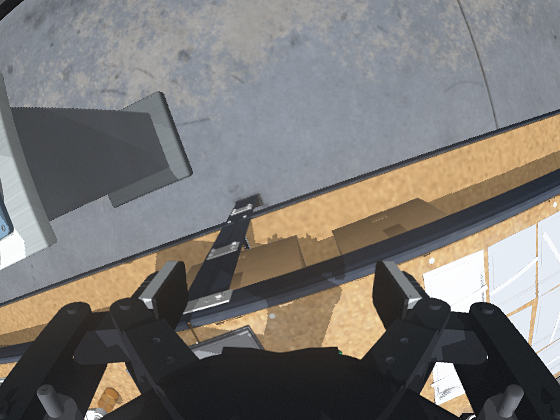

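The picture only shows the bench edge and the fingers, because the rows were refused (all six keys are required). It also shows that the camera sees mainly the tool's −y side, so I'll turn the camera outward.

```bash
python3 -m pendant '[{"x":0.345,"y":-0.353,"z":0.045,"rx":0,"ry":0,"rz":-2.45},{"x":0.345,"y":-0.353,"z":0.045,"rx":0,"ry":0,"rz":-2.45},{"x":0.345,"y":-0.353,"z":0.045,"rx":0,"ry":0,"rz":-2.45},{"x":0.345,"y":-0.353,"z":0.045,"rx":0,"ry":0,"rz":-2.45},{"x":0.345,"y":-0.353,"z":0.045,"rx":0,"ry":0,"rz":-2.45},{"x":0.345,"y":-0.353,"z":0.045,"rx":0,"ry":0,"rz":-2.45},{"x":0.345,"y":-0.353,"z":0.045,"rx":0,"ry":0,"rz":-2.45},{"x":0.345,"y":-0.353,"z":0.045,"rx":0,"ry":0,"rz":-2.45}]'
python3 -c "
from h import *
s=r.state();q=s['eef_rot'];print(s['tool_pos'],R.from_quat([q[1],q[2],q[3],q[0]]).as_matrix())"
```

```text
time_s: 2.5
tool_pos: [0.5312, 0.1632, 0.3493]
eef_rot: [-0.0, 0.99, -0.139, 0.0]
ft_force: [-0.5, 1.7, -0.7]
grip_width: 0.0853
[0.53117705 0.16316642 0.34926738] [[ 9.61390317e-01 -2.75187743e-01  6.04426003e-04]
 [-2.75187890e-01 -9.61390448e-01  1.74844567e-04]
 [ 5.32974305e-04 -3.34424590e-04 -9.99999802e-01]]
```

```bash
python3 -m pendant '[{"x":0,"y":0,"z":0,"rx":0,"ry":0,"rz":-0.94},{"x":0,"y":0,"z":0,"rx":0,"ry":0,"rz":-0.94},{"x":0,"y":0,"z":0,"rx":0,"ry":0,"rz":-0.94},{"x":0,"y":0,"z":0,"rx":0,"ry":0,"rz":-0.94},{"x":0,"y":0,"z":0,"rx":0,"ry":0,"rz":-0.94},{"x":0,"y":0,"z":0,"rx":0,"ry":0,"rz":-0.94},{"x":0,"y":0,"z":0,"rx":0,"ry":0,"rz":-0.94}]'
python3 look.py w2
```

```text
time_s: 3.38
tool_pos: [0.5298, 0.165, 0.3489]
eef_rot: [-0.0, 0.823, -0.568, -0.0]
ft_force: [-0.1, -0.3, -1.1]
grip_width: 0.0853
[0.101 0.242 1.447 0.    1.453 1.309] [0.5298 0.165  0.3489] [-0.     0.823 -0.568 -0.   ] 3.38
amber 0.6 [334.3 128.1] [0.617  0.1247 0.012 ]
flask 0.79 [255.5 120.6] [0.5903 0.2195 0.012 ]
red_bottle 0.68 [449.6 312.6] [ 0.431  -0.1696  0.012 ]
red_bottle 0.65 [302.8  81.3] [0.6574 0.1825 0.012 ]
dropper 0.64 [294.2 260.3] [ 0.4303  0.1053 -0.    ]
caddy 0.63 [296.9 108.2] [0.6238 0.1768 0.    ]
pad_rear 0.65 [301.1  82.2] [0.6556 0.184  0.012 ]
parking_tray 0.57 [159.1 219.5] [0.4183 0.3039 0.    ]
parking_tray 0.36 [454.4 311.9] [ 0.43   -0.1892  0.    ]
swap_tray 0.7 [454.  312.6] [ 0.4285 -0.1892  0.    ]
swap_pad 0.67 [455.2 314.6] [ 0.4276 -0.1897  0.005 ]
swap_pad 0.63 [296.1 108.1] [0.6232 0.178  0.005 ]
```

View pics/w2.png

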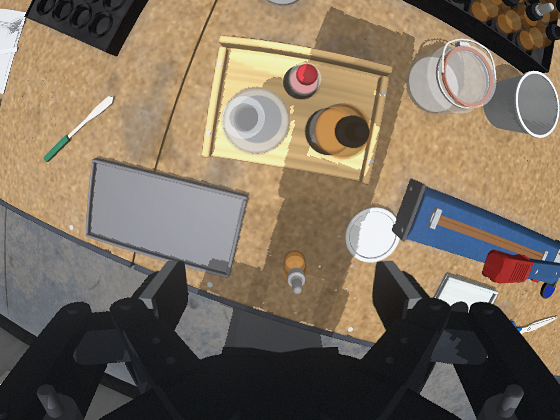

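```bash
cat > m.py <<'E'
from h import *
s=r.state()
for n,uv,z in [('amber',(351,130),.170),('flask',(245,118),.152),('red',(307.5,73),.070),('drop',(296.5,289),.094),
 ('cFL',(203.5,155),.031),('cFR',(368,183),.031),('cBL',(220.5,37),.039),('cBR',(391.5,69),.039),
 ('t',(94,159),.014),('t',(248,195),.014),('t',(87,232),.014),('t',(229,273),.014)]:
    print(n,np.round(at('wrist',uv,z,s),4))
for cam in ('wrist','top'):
  if cam=='top': cams.capture(cam)
  for k in ('amber','flask','red_bottle','dropper'):
    e=cams.cut_out(cam,k)
    for e in e[:1]:
        m=e['mask'];v,u=np.nonzero(m);print(cam,k,round(e['confidence'],2),e['xy'],u.min(),u.max(),v.min(),v.max(),m.sum())
im=cv2.imread('pics/w2.png')[20:210,180:420]
cv2.imwrite('pics/w2c.png',cv2.resize(im,None,fx=3.1,fy=3.1,interpolation=cv2.INTER_CUBIC))
E
python3 m.py
```

```text
amber [0.6111 0.1363 0.17  ]
flask [0.5904 0.2172 0.152 ]
red [0.6587 0.1814 0.07  ]
drop [0.4344 0.1086 0.094 ]
cFL [0.5308 0.2636 0.031 ]
cFR [0.5694 0.0627 0.031 ]
cBL [0.6723 0.2919 0.039 ]
cBR [0.7108 0.0897 0.039 ]
t [0.4729 0.4202 0.014 ]
t [0.4988 0.1962 0.014 ]
t [0.3622 0.4094 0.014 ]
t [0.3855 0.1855 0.014 ]
wrist amber 0.57 [340.8, 130.7] 309 371 103 159 2738
wrist flask 0.6 [256.4, 118.9] 222 289 87 154 3655
wrist red_bottle 0.84 [307.0, 79.1] 288 321 63 95 877
wrist dropper 0.62 [294.5, 270.3] 283 306 250 293 757
top red_bottle 0.65 [410.7, 252.5] 382 440 222 277 2943
```

View pics/w2c.png

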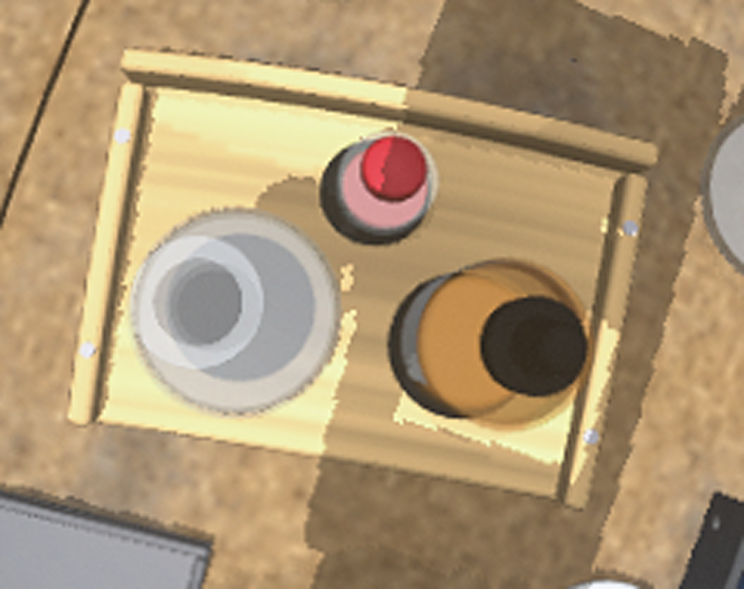

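The crop shows the caddy turned by about 11° with the bottles on its pads. The amber foot circle is near crop (447,345), and its cap is at (534,346). I'll cross-check the amber axis with the scene camera.

```bash
python3 - <<'E'
from h import *
s=r.state()
f=lambda c:(c[0]/3.1+180,c[1]/3.1+20)
for n,c,z in [('amber foot',(447,345),.012),('amber cap',(534,346),.170),('shoulder',(490,345),.117),('flask foot',(236,310),.012),('flask mouth',(204,303),.152),('red top',(394,167),.07),('red foot',(376,195),.012)]:
    print(n,np.round(at('wrist',f(c),z,s),4))
print('pads',[np.round(proj('wrist',p,s)*1,1)*1 for p in [(.6096,.1291,.012),(.5928,.2175,.012)]])
for p in [(.6096,.1291),(.6111,.136)]: print('scene',[np.round(proj('scene',(*p,z)),1) for z in (.012,.117,.17)],'top',[np.round(proj('top',(*p,z)),1) for z in (.012,.117,.17)])
a=cv2.imread('pics/scene.png')[130:230,220:340];b=cv2.imread('pics/top.png')[115:215,190:310]
cv2.imwrite('pics/st.png',np.hstack([cv2.resize(k,None,fx=3.3,fy=3.3,interpolation=cv2.INTER_CUBIC) for k in (a,b)]))
E
```

```text
amber foot [0.6084 0.1348 0.012 ]
amber cap [0.6104 0.1349 0.17  ]
shoulder [0.6092 0.1363 0.117 ]
flask foot [0.5916 0.2188 0.012 ]
flask mouth [0.5909 0.2167 0.152 ]
red top [0.6577 0.1814 0.07  ]
red foot [0.6549 0.183  0.012 ]
pads [array([328.7, 132.1]), array([257.5, 119.4])]
scene [array([284.1, 205.2]), array([284., 167.]), array([283.9, 145.5])] top [array([265. , 169.8]), array([262.9, 159.5]), array([261.5, 153.2])]
scene [array([282.9, 203.6]), array([282.6, 165.5]), array([282.5, 144. ])] top [array([261.9, 169.1]), array([259.3, 158.8]), array([257.8, 152.5])]
```

View pics/st.png

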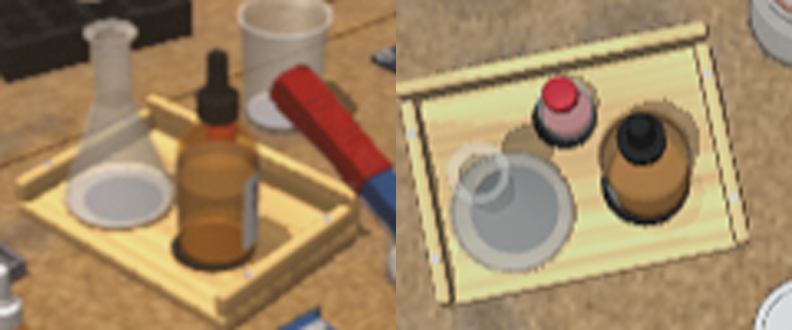

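```bash
python3 -m pendant '[{"x":-0.036,"y":-0.077,"z":-0.02,"rx":0.358,"ry":-0.984,"rz":0},{"x":-0.036,"y":-0.077,"z":-0.02,"rx":0.358,"ry":-0.984,"rz":0},{"x":-0.036,"y":-0.077,"z":-0.04,"rx":0.358,"ry":-0.984,"rz":0},{"x":-0.036,"y":-0.077,"z":-0.08,"rx":0.358,"ry":-0.984,"rz":0},{"x":-0.036,"y":-0.077,"z":-0.12,"rx":0.358,"ry":-0.984,"rz":0},{"x":-0.036,"y":-0.077,"z":-0.18,"rx":0.358,"ry":-0.984,"rz":0},{"x":-0.036,"y":-0.077,"z":-0.18,"rx":0.358,"ry":-0.984,"rz":0},{"x":-0.036,"y":-0.077,"z":-0.18,"rx":0.358,"ry":-0.984,"rz":0}]' 0.072
python3 look.py w3 amber flask red_bottle
python3 - <<'E'
from h import *
s=r.state()
for p in [(.609,.130)]: print([np.round(proj('wrist',(*p,z),s),1) for z in (.012,.097,.117,.17)])
E
```

```text
time_s: 5.32
tool_pos: [0.4952, 0.1205, 0.2096]
eef_rot: [-0.402, 0.75, -0.482, 0.206]
ft_force: [-0.4, 1.1, -0.3]
grip_width: 0.0722
[-0.358  0.128  2.364  1.65   0.676 -0.628] [0.4952 0.1205 0.2096] [-0.402  0.75  -0.482  0.206] 5.33
amber 0.89 [344.6 297.8] [0.6136 0.1265 0.012 ]
flask 0.93 [250.6 280.6] [0.5927 0.2196 0.012 ]
red_bottle 0.83 [309.4 245.7] [0.6551 0.1825 0.012 ]
[array([340.6, 299. ]), array([349.3, 253.9]), array([351.9, 239. ]), array([360.4, 186.5])]
```

View pics/w3.png

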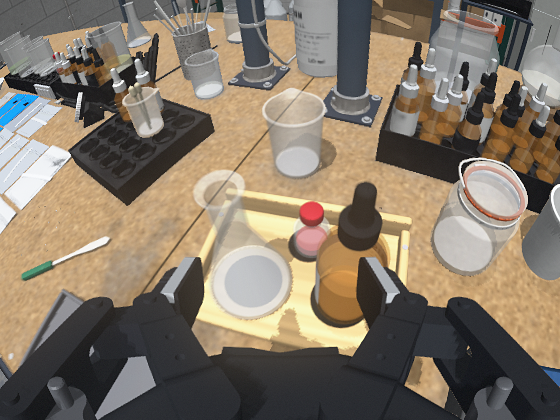

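The view is clear: the amber foot is at about (340,300) and the cap at (365,195), matching the projected model within about 2 mm. The tilt isn't complete yet, so I'll compute the remainder.

```bash
cat > go.py <<'E'
# go.py gx gy gz heading_deg tilt_deg back d : delta to put grasp point (d ahead of TCP) 'back' m behind (gx,gy,gz)
from h import *
import sys
gx,gy,gz,h,t,b,d=map(float,sys.argv[1:8]); h,t=np.radians([h,t])
z=np.array([np.sin(t)*np.cos(h),np.sin(t)*np.sin(h),-np.cos(t)])
x=np.array([np.sin(h),-np.cos(h),0.])
if len(sys.argv)>8: x=-x
Rt=np.c_[x,np.cross(z,x),z]
s=r.state();q=s['eef_rot'];Rc=R.from_quat([q[1],q[2],q[3],q[0]]).as_matrix()
p=np.array([gx,gy,gz])-(d+b)*z
print('dpos',np.round(p-s['tool_pos'],4),'rotvec',np.round(R.from_matrix(Rt@Rc.T).as_rotvec(),3),'tcp',np.round(p,4),'j',np.round(s['joint_pos'],2),s['time_s'])
E
python3 go.py .6095 .129 .097 20 60 .09 .053; python3 go.py .6095 .129 .097 20 60 0 .053
```

```text
dpos [-0.0019 -0.0339 -0.0409] rotvec [-0.03  -0.14  -0.123] tcp [0.4931 0.0866 0.1685] j [-0.36  0.13  2.36  1.64  0.67 -0.61] 5.525
dpos [ 0.0713 -0.0073 -0.0859] rotvec [-0.03  -0.14  -0.123] tcp [0.5664 0.1133 0.1235] j [-0.36  0.13  2.36  1.64  0.67 -0.61] 5.525
```

```bash
python3 -m pendant '[{"x":-0.002,"y":-0.034,"z":-0.02,"rx":-0.03,"ry":-0.14,"rz":-0.123},{"x":-0.002,"y":-0.034,"z":-0.041,"rx":-0.03,"ry":-0.14,"rz":-0.123},{"x":-0.002,"y":-0.034,"z":-0.041,"rx":-0.03,"ry":-0.14,"rz":-0.123},{"x":-0.002,"y":-0.034,"z":-0.041,"rx":-0.03,"ry":-0.14,"rz":-0.123}]'
python3 go.py .6095 .129 .097 20 60 0.03 .053; python3 go.py .6095 .129 .097 20 60 0 .053
```

```text
time_s: 6.02
tool_pos: [0.4936, 0.087, 0.169]
eef_rot: [-0.411, 0.709, -0.496, 0.287]
ft_force: [0.2, 0.6, -0.3]
grip_width: 0.0721
dpos [ 0.0483  0.0174 -0.0305] rotvec [-0.     0.002 -0.002] tcp [0.542  0.1044 0.1385] j [-0.42  0.3   2.51  2.19  0.83 -1.26] 6.025
dpos [ 0.0728  0.0263 -0.0455] rotvec [-0.     0.002 -0.002] tcp [0.5664 0.1133 0.1235] j [-0.42  0.3   2.51  2.19  0.83 -1.26] 6.025
```

```bash
python3 -m pendant '[{"x":0.024,"y":0.009,"z":-0.015,"rx":0,"ry":0,"rz":0},{"x":0.048,"y":0.017,"z":-0.03,"rx":0,"ry":0,"rz":0},{"x":0.061,"y":0.022,"z":-0.038,"rx":0,"ry":0,"rz":0},{"x":0.073,"y":0.026,"z":-0.045,"rx":0,"ry":0,"rz":0},{"x":0.073,"y":0.026,"z":-0.045,"rx":0,"ry":0,"rz":0},{"x":0.073,"y":0.026,"z":-0.045,"rx":0,"ry":0,"rz":0}]'
python3 look.py w4 amber flask; python3 go.py .6095 .129 .097 20 60 0 .053
```

```text
time_s: 6.78
tool_pos: [0.5656, 0.1128, 0.1238]
eef_rot: [-0.41, 0.71, -0.496, 0.288]
ft_force: [-0.1, -0.9, -0.5]
grip_width: 0.0719
[-0.248  0.503  2.356  2.416  0.825 -1.358] [0.5656 0.1128 0.1238] [-0.41   0.71  -0.496  0.288] 6.78
amber 0.78 [279.8 353.5] [0.6115 0.1285 0.012 ]
dpos [ 0.0007  0.0008 -0.0003] rotvec [ 0.001  0.003 -0.   ] tcp [0.5664 0.1133 0.1235] j [-0.25  0.5   2.36  2.42  0.82 -1.36] 6.925
```

View pics/w4.png

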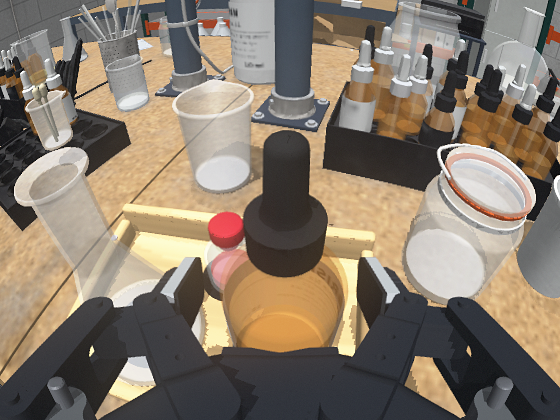

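The amber bottle sits between the fingers, with its body at columns 222–345 and the pads centred at column 280. It's about 2 mm to the right, so I'll nudge and grip.

```bash
python3 -m pendant '[{"x":0.0007,"y":-0.002,"z":0,"rx":0,"ry":0,"rz":0},{"x":0.0007,"y":-0.002,"z":0,"rx":0,"ry":0,"rz":0}]' && python3 -m pendant '[{"x":0,"y":0,"z":0,"rx":0,"ry":0,"rz":0},{"x":0,"y":0,"z":0,"rx":0,"ry":0,"rz":0},{"x":0,"y":0,"z":0,"rx":0,"ry":0,"rz":0},{"x":0,"y":0,"z":0,"rx":0,"ry":0,"rz":0},{"x":0,"y":0,"z":0,"rx":0,"ry":0,"rz":0},{"x":0,"y":0,"z":0,"rx":0,"ry":0,"rz":0}]' 0.04 && python3 -m pendant '[{"x":0,"y":0,"z":0.02,"rx":0,"ry":0,"rz":0},{"x":0,"y":0,"z":0.05,"rx":0,"ry":0,"rz":0},{"x":0,"y":0,"z":0.09,"rx":0,"ry":0,"rz":0},{"x":0,"y":0,"z":0.09,"rx":0,"ry":0,"rz":0}]'
python3 look.py w5 amber
```

```text
time_s: 7.18
tool_pos: [0.5668, 0.1103, 0.1237]
eef_rot: [-0.41, 0.709, -0.496, 0.288]
ft_force: [0.1, -0.0, 0.6]
grip_width: 0.072
time_s: 7.92
tool_pos: [0.5669, 0.1108, 0.1238]
eef_rot: [-0.41, 0.709, -0.495, 0.288]
ft_force: [-3.0, -0.8, 4.5]
grip_width: 0.0555
time_s: 8.43
tool_pos: [0.5674, 0.1104, 0.2161]
eef_rot: [-0.41, 0.709, -0.494, 0.29]
ft_force: [-0.4, -1.1, -2.3]
grip_width: 0.0553
[-0.253  0.242  2.297  2.136  0.619 -0.994] [0.5674 0.1104 0.2161] [-0.41   0.709 -0.494  0.29 ] 8.43
amber 0.79 [278.1 352.1] [0.6473 0.1393 0.012 ]
```

```bash
python3 -m pendant '[{"x":-0.05,"y":0,"z":0.02,"rx":0,"ry":0,"rz":0},{"x":-0.10,"y":0.01,"z":0.03,"rx":0,"ry":0,"rz":0.1},{"x":-0.13,"y":0.06,"z":0.03,"rx":0,"ry":0,"rz":0.2},{"x":-0.16,"y":0.11,"z":0.03,"rx":0,"ry":0,"rz":0.3},{"x":-0.18,"y":0.17,"z":0.02,"rx":0,"ry":0,"rz":0.35},{"x":-0.188,"y":0.217,"z":0.01,"rx":0,"ry":0,"rz":0.35},{"x":-0.188,"y":0.217,"z":0,"rx":0,"ry":0,"rz":0.35},{"x":-0.188,"y":0.217,"z":0,"rx":0,"ry":0,"rz":0.35}]'; python3 go.py .414 .357 .09 40 60 0 .053
```

```text
time_s: 9.52
tool_pos: [0.3765, 0.3283, 0.21]
eef_rot: [-0.452, 0.787, -0.365, 0.209]
ft_force: [-0.9, -0.0, -2.1]
grip_width: 0.0557
dpos [ 0.0024 -0.0008 -0.0935] rotvec [ 0.003 -0.005 -0.004] tcp [0.3788 0.3275 0.1165] j [ 0.28  0.13  2.49  2.46  0.59 -1.2 ] 9.525
```

```bash
python3 -m pendant '[{"x":0.002,"y":-0.001,"z":-0.03,"rx":0,"ry":0,"rz":0},{"x":0.002,"y":-0.001,"z":-0.06,"rx":0,"ry":0,"rz":0},{"x":0.002,"y":-0.001,"z":-0.07,"rx":0,"ry":0,"rz":0},{"x":0.002,"y":-0.001,"z":-0.07,"rx":0,"ry":0,"rz":0}]'; python3 look.py w6 parking_tray amber;python3 go.py .414 .357 .09 40 60 0 .053; python3 - <<'E'
from h import *
im=cams.capture('top');save('top2',im);im2=cams.capture('scene');save('scene2',im2)
a=im[180:310,100:260];b=im2[140:270,110:270]
save('c6',np.hstack([cv2.resize(k,None,fx=2.5,fy=2.5,interpolation=cv2.INTER_CUBIC) for k in(a,b)]))
E
```

```text
time_s: 10.02
tool_pos: [0.3808, 0.3256, 0.1418]
eef_rot: [-0.452, 0.785, -0.366, 0.211]
ft_force: [-0.8, 0.4, -2.8]
grip_width: 0.0555
[ 0.272  0.406  2.545  2.656  0.874 -1.469] [0.3808 0.3256 0.1418] [-0.452  0.785 -0.366  0.211] 10.03
amber 0.56 [276.6 351.2] [0.423  0.3627 0.012 ]
dpos [-0.0024  0.0012 -0.0275] rotvec [ 0.     0.003 -0.001] tcp [0.3788 0.3275 0.1165] j [ 0.27  0.4   2.54  2.66  0.87 -1.47] 10.175
```

View pics/c6.png

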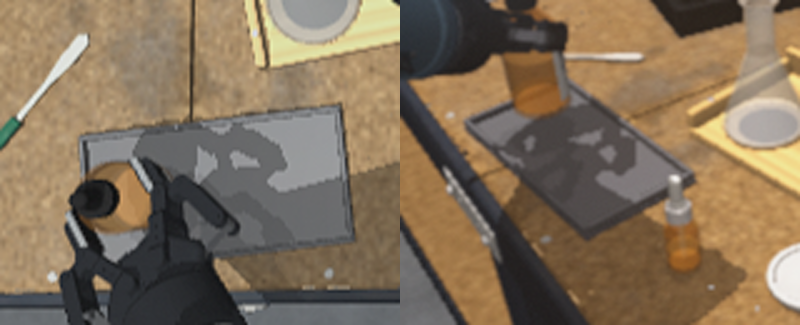

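The bottle is over the left half of the grey tray (top crop 80–150, inside the walls). I'll lower and release.

```bash
python3 -m pendant '[{"x":-0.002,"y":0.001,"z":-0.013,"rx":0,"ry":0,"rz":0},{"x":-0.002,"y":0.001,"z":-0.021,"rx":0,"ry":0,"rz":0},{"x":-0.002,"y":0.001,"z":-0.025,"rx":0,"ry":0,"rz":0},{"x":-0.002,"y":0.001,"z":-0.025,"rx":0,"ry":0,"rz":0}]'; python3 go.py .414 .357 .09 40 60 0 .053
```

```text
time_s: 10.78
tool_pos: [0.3788, 0.3277, 0.1183]
eef_rot: [-0.454, 0.785, -0.365, 0.212]
ft_force: [0.1, -0.8, -2.3]
grip_width: 0.0552
dpos [ 0.0001 -0.0002 -0.0018] rotvec [ 0.     0.003 -0.002] tcp [0.3788 0.3275 0.1165] j [ 0.28  0.51  2.56  2.71  0.98 -1.54] 10.775
```

```bash
python3 -m pendant '[{"x":0,"y":0,"z":-0.0015,"rx":0,"ry":0,"rz":0},{"x":0,"y":0,"z":-0.0015,"rx":0,"ry":0,"rz":0}]'; python3 -m pendant '[{"x":0,"y":0,"z":0,"rx":0,"ry":0,"rz":0},{"x":0,"y":0,"z":0,"rx":0,"ry":0,"rz":0},{"x":0,"y":0,"z":0,"rx":0,"ry":0,"rz":0},{"x":0,"y":0,"z":0,"rx":0,"ry":0,"rz":0}]' 0.075;  python3 -m pendant '[{"x":-0.017,"y":-0.014,"z":0.013,"rx":0,"ry":0,"rz":0},{"x":-0.033,"y":-0.028,"z":0.025,"rx":0,"ry":0,"rz":0},{"x":-0.053,"y":-0.045,"z":0.05,"rx":0,"ry":0,"rz":0},{"x":-0.06,"y":-0.05,"z":0.1,"rx":0,"ry":0,"rz":0},{"x":-0.06,"y":-0.05,"z":0.15,"rx":0,"ry":0,"rz":0},{"x":-0.06,"y":-0.05,"z":0.17,"rx":0,"ry":0,"rz":0}]'; python3 look.py w7 amber; python3 - <<'E'
from h import *
im=cams.capture('top');save('top3',im);im2=cams.capture('scene');save('scene3',im2)
for c in ('top','scene'): 
  for e in cams.tip_of(c,'amber')[:1]: print(c,e['confidence'],at(c,e['xy'],.005))
a=im[180:310,100:260];b=im2[140:270,110:270]
save('c7',np.hstack([cv2.resize(k,None,fx=2.5,fy=2.5,interpolation=cv2.INTER_CUBIC) for k in(a,b)]))
E
```

```text
time_s: 11.02
tool_pos: [0.3788, 0.3277, 0.1172]
eef_rot: [-0.454, 0.785, -0.365, 0.212]
ft_force: [-0.1, 0.0, -2.2]
grip_width: 0.0553
time_s: 11.52
tool_pos: [0.3788, 0.3277, 0.1172]
eef_rot: [-0.454, 0.785, -0.365, 0.212]
ft_force: [0.3, 0.2, 0.7]
grip_width: 0.0749
time_s: 12.28
tool_pos: [0.3188, 0.2803, 0.2807]
eef_rot: [-0.456, 0.785, -0.363, 0.209]
ft_force: [-0.5, 0.7, -0.0]
grip_width: 0.0747
[ 0.078 -0.29   2.536  1.671  0.539 -0.461] [0.3188 0.2803 0.2807] [-0.456  0.785 -0.363  0.209] 12.28
amber 0.89 [283.9 343.3] [0.4135 0.3543 0.012 ]
top 0.93 [0.41643299 0.36022789 0.005     ]
scene 0.72 [0.40739559 0.35611304 0.005     ]
```

View pics/c7.png

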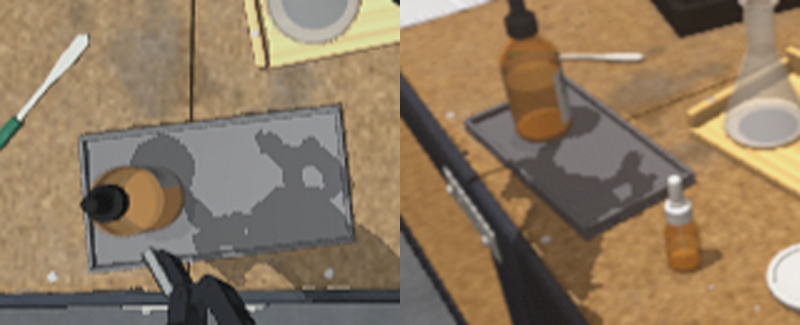

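The amber bottle stands upright in the left half of the tray, with its foot at about (.414,.357). The flask is next, gripped vertically.

```bash
python3 go.py .592 .218 .137 20 0 0.09 .053
```

```text
dpos [ 0.2723 -0.063   0.001 ] rotvec [-0.535  0.909 -0.322] tcp [0.592 0.218 0.28 ] j [ 0.08 -0.28  2.54  1.68  0.54 -0.47] 12.575
```

```bash
python3 -m pendant '[{"x":0.04,"y":-0.01,"z":0.02,"rx":-0.535,"ry":0.909,"rz":-0.322},{"x":0.08,"y":-0.02,"z":0.04,"rx":-0.535,"ry":0.909,"rz":-0.322},{"x":0.12,"y":-0.03,"z":0.04,"rx":-0.535,"ry":0.909,"rz":-0.322},{"x":0.16,"y":-0.04,"z":0.04,"rx":-0.535,"ry":0.909,"rz":-0.322},{"x":0.20,"y":-0.05,"z":0.04,"rx":-0.535,"ry":0.909,"rz":-0.322},{"x":0.24,"y":-0.06,"z":0.04,"rx":-0.535,"ry":0.909,"rz":-0.322},{"x":0.272,"y":-0.063,"z":0.04,"rx":-0.535,"ry":0.909,"rz":-0.322},{"x":0.272,"y":-0.063,"z":0.03,"rx":-0.535,"ry":0.909,"rz":-0.322}]' 0.085; python3 go.py .592 .218 .137 20 0 0.09 .053
```

```text
time_s: 13.58
tool_pos: [0.5954, 0.2178, 0.3064]
eef_rot: [-0.003, 0.82, -0.572, 0.0]
ft_force: [-0.4, 0.5, -0.9]
grip_width: 0.0848
dpos [-0.0034  0.0002 -0.0264] rotvec [-0.005  0.004 -0.004] tcp [0.592 0.218 0.28 ] j [0.17 0.41 1.32 0.   1.41 1.39] 13.575
```

```bash
python3 -m pendant '[{"x":-0.003,"y":0,"z":-0.03,"rx":-0.005,"ry":0.004,"rz":-0.004},{"x":-0.003,"y":0,"z":-0.05,"rx":-0.005,"ry":0.004,"rz":-0.004},{"x":-0.003,"y":0,"z":-0.05,"rx":-0.005,"ry":0.004,"rz":-0.004}]';python3 look.py w8 flask red_bottle pad_rear; python3 -c "
from h import *
s=r.state();print([np.round(proj('wrist',(.592,.218,z),s)) for z in (.012,.137,.152)])"
```

```text
time_s: 13.95
tool_pos: [0.5873, 0.2188, 0.2545]
eef_rot: [-0.0, 0.82, -0.572, -0.002]
ft_force: [-0.6, 0.3, 0.9]
grip_width: 0.0848
[0.178 0.43  1.41  0.003 1.304 1.395] [0.5873 0.2188 0.2545] [-0.     0.82  -0.572 -0.002] 13.95
flask 0.62 [280.2 190.6] [0.5921 0.2203 0.012 ]
red_bottle 0.67 [342.9 140.6] [0.6596 0.1807 0.012 ]
red_bottle 0.38 [331.7 173.8] [0.6253 0.179  0.012 ]
pad_rear 0.87 [337.1 142.8] [0.6555 0.1853 0.012 ]
[array([280., 195.]), array([281., 234.]), array([281., 242.])]
```

View pics/w8.png

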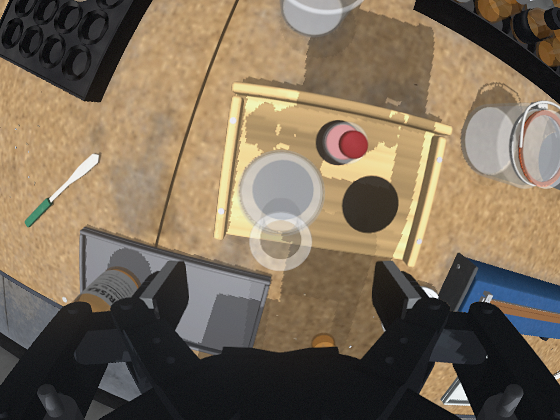

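The flask mouth is at (280,241) and its foot at (281,192), both matching the prediction within 1 mm. The vacated amber pad is visible at (370,204).

```bash
python3 -c "
from h import *
s=r.state();print('amberpad',at('wrist',(370,204),.012,s),'redtop',at('wrist',(353,144),.07,s),'redfoot',at('wrist',(339,142.5),.012,s))"
python3 -m pendant '[{"x":0.0045,"y":-0.001,"z":-0.01,"rx":0,"ry":0,"rz":0},{"x":0.0045,"y":-0.001,"z":-0.04,"rx":0,"ry":0,"rz":0},{"x":0.0045,"y":-0.001,"z":-0.063,"rx":0,"ry":0,"rz":0},{"x":0.0045,"y":-0.001,"z":-0.063,"rx":0,"ry":0,"rz":0},{"x":0.0045,"y":-0.001,"z":-0.063,"rx":0,"ry":0,"rz":0}]'; python3 go.py .592 .218 .137 20 0 0 .054
```

```text
amberpad [0.61494384 0.12783989 0.012     ] redtop [0.6626771 0.1813068 0.07     ] redfoot [0.66125028 0.18192147 0.012     ]
time_s: 14.78
tool_pos: [0.594, 0.2169, 0.1981]
eef_rot: [-0.004, 0.82, -0.573, 0.003]
ft_force: [1.2, -0.3, 0.1]
grip_width: 0.0849
dpos [-0.002   0.0011 -0.0071] rotvec [-0.002  0.01  -0.001] tcp [0.592 0.218 0.191] j [0.17 0.48 1.47 0.   1.18 1.39] 14.775
```

```bash
python3 -m pendant '[{"x":-0.002,"y":0.001,"z":-0.006,"rx":0,"ry":0,"rz":0},{"x":-0.002,"y":0.001,"z":-0.006,"rx":0,"ry":0,"rz":0},{"x":-0.002,"y":0.001,"z":-0.006,"rx":0,"ry":0,"rz":0}]'; python3 -m pendant '[{"x":0,"y":0,"z":0,"rx":0,"ry":0,"rz":0},{"x":0,"y":0,"z":0,"rx":0,"ry":0,"rz":0},{"x":0,"y":0,"z":0,"rx":0,"ry":0,"rz":0},{"x":0,"y":0,"z":0,"rx":0,"ry":0,"rz":0},{"x":0,"y":0,"z":0,"rx":0,"ry":0,"rz":0},{"x":0,"y":0,"z":0,"rx":0,"ry":0,"rz":0}]' 0.015; python3 -c "
from h import *
s=r.state();print(s['tool_pos'])";  python3 -m pendant '[{"x":0,"y":0,"z":0.02,"rx":0,"ry":0,"rz":0},{"x":0,"y":0,"z":0.04,"rx":0,"ry":0,"rz":0},{"x":0,"y":0,"z":0.07,"rx":0,"ry":0,"rz":0},{"x":0,"y":0,"z":0.07,"rx":0,"ry":0,"rz":0}]'; python3 look.py w9 flask
```

```text
time_s: 15.15
tool_pos: [0.5915, 0.218, 0.1914]
eef_rot: [-0.003, 0.82, -0.573, 0.003]
ft_force: [-0.8, -0.4, 0.0]
grip_width: 0.0851
time_s: 15.9
tool_pos: [0.5916, 0.2182, 0.1917]
eef_rot: [-0.003, 0.82, -0.573, 0.003]
ft_force: [-0.0, 1.7, 5.2]
grip_width: 0.0427
[0.59162611 0.21817419 0.19173276]
time_s: 16.4
tool_pos: [0.5924, 0.2179, 0.263]
eef_rot: [-0.004, 0.82, -0.573, 0.004]
ft_force: [0.2, 0.3, -1.4]
grip_width: 0.0426
[ 0.176  0.425  1.397 -0.     1.308  1.396] [0.5924 0.2179 0.263 ] [-0.004  0.82  -0.573  0.004] 16.4
flask 0.91 [276.  212.7] [0.5765 0.2151 0.012 ]
```

View pics/w9.png

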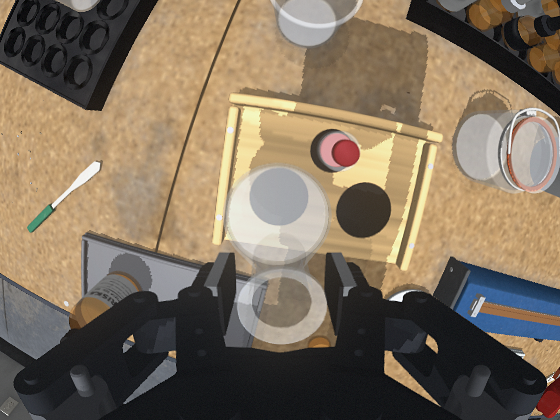

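The flask is lifted, with its rim at (282,304) and foot at (277,212). I'll check it for tilt and compute the pad position.

```bash
python3 -c "
from h import *
s=r.state();print(s['tool_pos'],'foot',at('wrist',(277,213.5),.0835,s),'rim',at('wrist',(282,304),.2235,s),'pred',proj('wrist',(.5924,.2179,.0835),s),proj('wrist',(.5924,.2179,.2235),s),'amberpad',at('wrist',(364,210),.012,s),'redtop',at('wrist',(346,152.5),.07,s))"; python3 go.py .428 .247 .137 40 0 0.07 .054
```

```text
[0.59100401 0.21769178 0.26001356] foot [0.59182268 0.21946281 0.0835    ] rim [0.59422957 0.21717621 0.2235    ] pred [279.12134854 213.4916453 ] [278.54526558 307.28794854] amberpad [0.60825094 0.1304891  0.012     ] redtop [0.65554889 0.18334972 0.07      ]
dpos [-0.163   0.0293  0.001 ] rotvec [-0.002  0.006  0.348] tcp [0.428 0.247 0.261] j [0.18 0.43 1.4  0.   1.31 1.4 ] 16.5
```

```bash
python3 -m pendant '[{"x":-0.04,"y":0.01,"z":0.003,"rx":0,"ry":0,"rz":0.1},{"x":-0.08,"y":0.015,"z":0.003,"rx":0,"ry":0,"rz":0.2},{"x":-0.12,"y":0.022,"z":0.003,"rx":0,"ry":0,"rz":0.3},{"x":-0.15,"y":0.028,"z":0.003,"rx":0,"ry":0,"rz":0.35},{"x":-0.163,"y":0.029,"z":0.0,"rx":0,"ry":0,"rz":0.35},{"x":-0.163,"y":0.029,"z":-0.03,"rx":0,"ry":0,"rz":0.35},{"x":-0.163,"y":0.029,"z":-0.05,"rx":0,"ry":0,"rz":0.35},{"x":-0.163,"y":0.029,"z":-0.05,"rx":0,"ry":0,"rz":0.35}]'; python3 go.py .428 .247 .13 40 0 0 .0547
```

```text
time_s: 17.5
tool_pos: [0.4276, 0.2462, 0.2088]
eef_rot: [-0.002, 0.907, -0.422, 0.0]
ft_force: [0.0, -0.2, -1.7]
grip_width: 0.0428
dpos [ 0.0004  0.0008 -0.0241] rotvec [-0.003  0.002 -0.001] tcp [0.428  0.247  0.1847] j [0.29 0.25 1.8  0.   1.09 1.17] 17.5
```

```bash
python3 -m pendant '[{"x":0,"y":0,"z":-0.012,"rx":0,"ry":0,"rz":0},{"x":0,"y":0,"z":-0.02,"rx":0,"ry":0,"rz":0},{"x":0,"y":0,"z":-0.024,"rx":0,"ry":0,"rz":0},{"x":0,"y":0,"z":-0.024,"rx":0,"ry":0,"rz":0},{"x":0,"y":0,"z":-0.024,"rx":0,"ry":0,"rz":0}]'; python3 -m pendant '[{"x":0,"y":0,"z":0,"rx":0,"ry":0,"rz":0},{"x":0,"y":0,"z":0,"rx":0,"ry":0,"rz":0},{"x":0,"y":0,"z":0,"rx":0,"ry":0,"rz":0},{"x":0,"y":0,"z":0,"rx":0,"ry":0,"rz":0}]' 0.085; python3 -m pendant '[{"x":0,"y":0,"z":0.04,"rx":0,"ry":0,"rz":0},{"x":0,"y":0,"z":0.09,"rx":0,"ry":0,"rz":0},{"x":0.05,"y":0,"z":0.10,"rx":0,"ry":0,"rz":-0.1},{"x":0.10,"y":-0.02,"z":0.10,"rx":0,"ry":0,"rz":-0.25},{"x":0.14,"y":-0.05,"z":0.09,"rx":0,"ry":0,"rz":-0.4},{"x":0.16,"y":-0.06,"z":0.08,"rx":0,"ry":0,"rz":-0.51},{"x":0.16,"y":-0.06,"z":0.08,"rx":0,"ry":0,"rz":-0.51},{"x":0.16,"y":-0.06,"z":0.08,"rx":0,"ry":0,"rz":-0.51}]';python3 -m pendant '[{"x":0,"y":0,"z":0,"rx":0,"ry":0,"rz":0},{"x":0,"y":0,"z":0,"rx":0,"ry":0,"rz":0}]'; python3 look.py w10 flask red_bottle pad_rear amber caddy
```

```text
time_s: 18.12
tool_pos: [0.4286, 0.247, 0.1873]
eef_rot: [-0.004, 0.907, -0.421, 0.002]
ft_force: [-0.7, 1.4, -1.0]
grip_width: 0.0426
time_s: 18.62
tool_pos: [0.4284, 0.2469, 0.1871]
eef_rot: [-0.003, 0.907, -0.421, 0.002]
ft_force: [-0.4, -0.3, 0.1]
grip_width: 0.0851
time_s: 19.62
tool_pos: [0.5878, 0.1873, 0.2671]
eef_rot: [-0.003, 0.772, -0.636, 0.003]
ft_force: [-0.3, -0.4, 0.3]
grip_width: 0.0853
time_s: 19.88
tool_pos: [0.5879, 0.1876, 0.2677]
eef_rot: [-0.003, 0.772, -0.636, 0.003]
ft_force: [0.2, -0.4, -0.0]
grip_width: 0.0852
[ 1.290e-01  3.980e-01  1.426e+00 -1.000e-03  1.309e+00  1.507e+00] [0.5879 0.1876 0.2677] [-0.003  0.772 -0.636  0.003] 19.88
flask 0.96 [206.3 310.8] [0.4359 0.2462 0.012 ]
red_bottle 0.84 [300.9 127.8] [0.6599 0.1795 0.012 ]
pad_rear 0.79 [295.9 128.7] [0.658  0.1842 0.012 ]
amber 0.63 [123.2 300.9] [0.4209 0.3546 0.012 ]
caddy 0.94 [296.4 165.3] [0.6208 0.1756 0.    ]
```

View pics/w10.png

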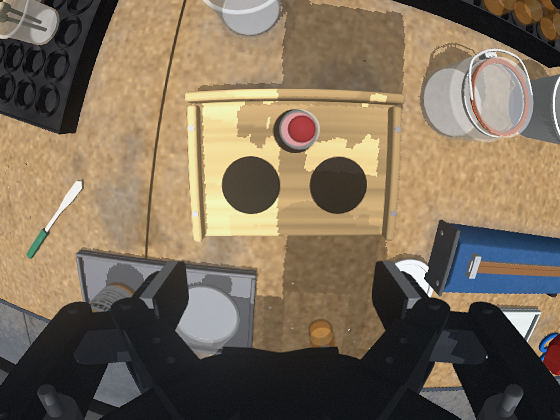

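The front pads are empty and clearly visible at (251,185) and (338,185), with the red stopper at (302,129). I'll fit the caddy from the pad blobs.

```bash
python3 -c "
from h import *
s=r.state();im=cv2.imread('pics/w10.png').max(2)<75
n,l,st,c=cv2.connectedComponentsWithStats(im[80:245,200:395].astype(np.uint8))
for i in range(1,n):
  if st[i,4]>200: print(st[i],c[i]+[200,80],at('wrist',c[i]+[200,80],.012,s))
print('redtop',at('wrist',(302,128.5),.07,s))
"
```

```text
[ 74  30  32  43 250] [282.744 136.096] [0.64844553 0.19488899 0.012     ]
[  23   77   57   57 1151] [262.51867941 185.24239791] [0.59574637 0.2055873  0.012     ]
[ 110   77   56   57 2466] [337.78223844 184.85847526] [0.6109777  0.13010892 0.012     ]
redtop [0.65856908 0.18141186 0.07      ]
```

```bash
python3 -m pendant '[{"x":0.035,"y":-0.002,"z":-0.03,"rx":0,"ry":0,"rz":0},{"x":0.0695,"y":-0.005,"z":-0.06,"rx":0,"ry":0,"rz":0},{"x":0.0695,"y":-0.005,"z":-0.10,"rx":0,"ry":0,"rz":0},{"x":0.0695,"y":-0.005,"z":-0.14,"rx":0,"ry":0,"rz":0},{"x":0.0695,"y":-0.005,"z":-0.165,"rx":0,"ry":0,"rz":0},{"x":0.0695,"y":-0.005,"z":-0.173,"rx":0,"ry":0,"rz":0},{"x":0.0695,"y":-0.005,"z":-0.173,"rx":0,"ry":0,"rz":0},{"x":0.0695,"y":-0.005,"z":-0.173,"rx":0,"ry":0,"rz":0}]'; python3 -m pendant '[{"x":0,"y":0,"z":0,"rx":0,"ry":0,"rz":0},{"x":0,"y":0,"z":0,"rx":0,"ry":0,"rz":0},{"x":0,"y":0,"z":0,"rx":0,"ry":0,"rz":0},{"x":0,"y":0,"z":0,"rx":0,"ry":0,"rz":0},{"x":0,"y":0,"z":0,"rx":0,"ry":0,"rz":0},{"x":0,"y":0,"z":0,"rx":0,"ry":0,"rz":0}]' 0.015
```

```text
time_s: 21.18
tool_pos: [0.6588, 0.182, 0.0957]
eef_rot: [-0.004, 0.771, -0.637, 0.004]
ft_force: [-0.6, -0.3, -0.6]
grip_width: 0.0848
time_s: 21.92
tool_pos: [0.6583, 0.1819, 0.0948]
eef_rot: [-0.003, 0.771, -0.637, 0.003]
ft_force: [-0.6, 0.1, 5.4]
grip_width: 0.0367
```

```bash
python3 -m pendant '[{"x":0,"y":0,"z":0.04,"rx":0,"ry":0,"rz":0},{"x":0,"y":0,"z":0.10,"rx":0,"ry":0,"rz":0},{"x":-0.04,"y":-0.015,"z":0.15,"rx":0,"ry":0,"rz":0},{"x":-0.09,"y":-0.035,"z":0.16,"rx":0,"ry":0,"rz":0},{"x":-0.14,"y":-0.055,"z":0.16,"rx":0,"ry":0,"rz":0},{"x":-0.19,"y":-0.075,"z":0.16,"rx":0,"ry":0,"rz":0},{"x":-0.24,"y":-0.095,"z":0.16,"rx":0,"ry":0,"rz":0},{"x":-0.26,"y":-0.105,"z":0.16,"rx":0,"ry":0,"rz":0}]'; python3 -m pendant '[{"x":0,"y":-0.05,"z":0,"rx":0,"ry":0,"rz":-0.1},{"x":0,"y":-0.10,"z":0,"rx":0,"ry":0,"rz":-0.2},{"x":0,"y":-0.15,"z":0,"rx":0,"ry":0,"rz":-0.3},{"x":0,"y":-0.19,"z":0,"rx":0,"ry":0,"rz":-0.4},{"x":0,"y":-0.22,"z":0,"rx":0,"ry":0,"rz":-0.4},{"x":0,"y":-0.22,"z":0,"rx":0,"ry":0,"rz":-0.4},{"x":0,"y":-0.22,"z":0,"rx":0,"ry":0,"rz":-0.4},{"x":0,"y":-0.22,"z":0,"rx":0,"ry":0,"rz":-0.4}]'; python3 look.py w11 swap_pad swap_tray red_bottle; python3 - <<'E'
from h import *
s=r.state();im=cv2.imread('pics/w11.png')
for e in cams.tip_of('wrist','swap_pad')[:1]:
    u,v=map(int,e['xy']);a=(im[max(v-45,0):v+45,max(u-45,0):u+45].max(2)<60).astype(np.uint8)
    n,l,st,c=cv2.connectedComponentsWithStats(a)
    for i in range(1,n):
        if st[i,4]>150: p=c[i]+[max(u-45,0),max(v-45,0)];print(st[i],p,at('wrist',p,.005,s))
E
```

```text
time_s: 22.92
tool_pos: [0.3946, 0.0765, 0.2534]
eef_rot: [-0.002, 0.771, -0.637, 0.002]
ft_force: [0.5, 0.2, -0.7]
grip_width: 0.0367
time_s: 23.92
tool_pos: [0.3977, -0.142, 0.2539]
eef_rot: [0.002, -0.63, 0.777, -0.003]
ft_force: [0.4, 0.3, -0.2]
grip_width: 0.0365
[-0.61   0.066  1.9    0.003  1.169  1.168] [ 0.3977 -0.142   0.2539] [ 0.002 -0.63   0.777 -0.003] 23.93
swap_pad 0.8 [322.2 156.2] [ 0.4292 -0.1917  0.005 ]
swap_tray 0.63 [318.3 154.7] [ 0.431  -0.1887  0.    ]
red_bottle 0.7 [279.7 262.8] [ 0.3306 -0.128   0.012 ]
```

```bash
python3 -m pendant '[{"x":0.016,"y":-0.025,"z":-0.03,"rx":0,"ry":0,"rz":0},{"x":0.031,"y":-0.049,"z":-0.06,"rx":0,"ry":0,"rz":0},{"x":0.031,"y":-0.049,"z":-0.10,"rx":0,"ry":0,"rz":0},{"x":0.031,"y":-0.049,"z":-0.13,"rx":0,"ry":0,"rz":0},{"x":0.031,"y":-0.049,"z":-0.13,"rx":0,"ry":0,"rz":0},{"x":0.031,"y":-0.049,"z":-0.13,"rx":0,"ry":0,"rz":0}]'; python3 look.py w12 swap_pad swap_tray red_bottle
```

```text
time_s: 24.92
tool_pos: [0.4295, -0.1924, 0.125]
eef_rot: [0.002, -0.629, 0.777, -0.004]
ft_force: [0.8, -0.4, 0.3]
grip_width: 0.0367
[-0.66   0.323  1.954  0.003  0.856  1.117] [ 0.4295 -0.1924  0.125 ] [ 0.002 -0.629  0.777 -0.004] 24.93
swap_pad 0.81 [278.2 238.7] [ 0.4303 -0.1919  0.005 ]
swap_tray 0.79 [275.  235.5] [ 0.4311 -0.19    0.    ]
red_bottle 0.86 [277.6 264.3] [ 0.4164 -0.1886  0.012 ]
```

View pics/w12.png

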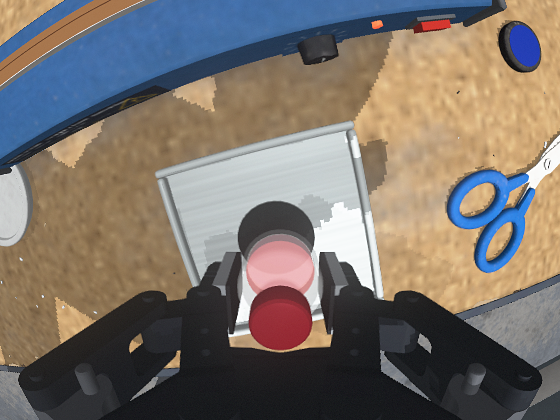

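The bottle hangs centred above the pad (pad at (277,237), reported (.430,−.192), TCP (.4295,−.192)). I'll lower and release.

```bash
python3 -m pendant '[{"x":0.001,"y":0,"z":-0.015,"rx":0,"ry":0,"rz":0},{"x":0.001,"y":0,"z":-0.028,"rx":0,"ry":0,"rz":0},{"x":0.001,"y":0,"z":-0.035,"rx":0,"ry":0,"rz":0},{"x":0.001,"y":0,"z":-0.035,"rx":0,"ry":0,"rz":0}]';python3 -m pendant '[{"x":0,"y":0,"z":0,"rx":0,"ry":0,"rz":0}]'
```

```text
time_s: 25.62
tool_pos: [0.4295, -0.1919, 0.0882]
eef_rot: [0.002, -0.629, 0.777, -0.003]
ft_force: [-0.6, 0.3, -0.4]
grip_width: 0.0366
time_s: 25.75
tool_pos: [0.4298, -0.192, 0.0886]
eef_rot: [0.002, -0.629, 0.777, -0.003]
ft_force: [-0.0, -1.0, -1.1]
grip_width: 0.0368
```

```bash
python3 -m pendant '[{"x":0,"y":0,"z":-0.0005,"rx":0,"ry":0,"rz":0},{"x":0,"y":0,"z":-0.0005,"rx":0,"ry":0,"rz":0},{"x":0,"y":0,"z":-0.0005,"rx":0,"ry":0,"rz":0},{"x":0,"y":0,"z":-0.0005,"rx":0,"ry":0,"rz":0}]' 0.07;python3 -m pendant '[{"x":0,"y":0,"z":0.03,"rx":0,"ry":0,"rz":0},{"x":0,"y":0,"z":0.08,"rx":0,"ry":0,"rz":0},{"x":-0.03,"y":0.01,"z":0.13,"rx":0,"ry":0,"rz":0.05},{"x":-0.06,"y":0.05,"z":0.15,"rx":0,"ry":0,"rz":0.2},{"x":-0.06,"y":0.10,"z":0.15,"rx":0,"ry":0,"rz":0.35},{"x":-0.06,"y":0.10,"z":0.15,"rx":0,"ry":0,"rz":0.4}]'; python3 go.py .431 .1055 .036 30 45 .08 .054; python3 - <<'E'
from h import *
cams.capture('wrist');s=r.state()
for k,z in (('swap_pad',.005),('red_bottle',.005)):
  for c in ('wrist','top','scene'):
    if k=='swap_pad' and c!='wrist': cams.capture(c)
    for e in cams.tip_of(c,k)[:1]: print(k,c,round(e['confidence'],2),np.round(at(c,e['xy'],z,s),4))
E
```

```text
time_s: 26.25
tool_pos: [0.4299, -0.1921, 0.0886]
eef_rot: [0.002, -0.629, 0.777, -0.004]
ft_force: [0.0, 0.0, -0.0]
grip_width: 0.0698
time_s: 27.0
tool_pos: [0.3689, -0.0893, 0.2389]
eef_rot: [-0.003, 0.773, -0.634, 0.003]
ft_force: [-0.5, -0.2, -0.4]
grip_width: 0.07
dpos [-0.0199  0.1474 -0.1082] rotvec [ 0.276 -0.73   0.311] tcp [0.3489 0.0581 0.1308] j [-0.54  0.    2.01  0.01  1.12  0.83] 27.0
swap_pad wrist 0.78 [ 0.4298 -0.1917  0.005 ]
swap_pad top 0.65 [ 0.4286 -0.1878  0.005 ]
swap_pad scene 0.79 [ 0.4317 -0.1915  0.005 ]
red_bottle wrist 0.72 [ 0.432  -0.1935  0.005 ]
red_bottle top 0.89 [ 0.4177 -0.2032  0.005 ]
red_bottle scene 0.93 [ 0.4317 -0.192   0.005 ]
```

```bash
python3 -m pendant '[{"x":-0.02,"y":0.03,"z":0.0,"rx":0.276,"ry":-0.73,"rz":0.311},{"x":-0.02,"y":0.06,"z":0,"rx":0.276,"ry":-0.73,"rz":0.311},{"x":-0.02,"y":0.1,"z":0,"rx":0.276,"ry":-0.73,"rz":0.311},{"x":-0.02,"y":0.147,"z":-0.02,"rx":0.276,"ry":-0.73,"rz":0.311},{"x":-0.02,"y":0.147,"z":-0.05,"rx":0.276,"ry":-0.73,"rz":0.311},{"x":-0.02,"y":0.147,"z":-0.09,"rx":0.276,"ry":-0.73,"rz":0.311},{"x":-0.02,"y":0.147,"z":-0.108,"rx":0.276,"ry":-0.73,"rz":0.311},{"x":-0.02,"y":0.147,"z":-0.108,"rx":0.276,"ry":-0.73,"rz":0.311}]' 0.06; python3 go.py .431 .1055 .036 30 45 .08 .054; python3 look.py w13 dropper;  python3 - <<'E'
from h import *
s=r.state();print(s['tool_pos'])
for p in [(.431,.1055)]: print([np.round(proj('wrist',(*p,z),s),1) for z in (0,.036,.058,.094)])
E
```

```text
time_s: 28.45
tool_pos: [0.3757, 0.0481, 0.1454]
eef_rot: [-0.327, 0.804, -0.465, 0.177]
ft_force: [-0.5, 1.1, 0.5]
grip_width: 0.0596
dpos [-0.0267  0.01   -0.0147] rotvec [-0.006 -0.031 -0.007] tcp [0.3489 0.0581 0.1308] j [-0.79  0.08  2.58  1.29  0.77 -0.84] 28.45
[-0.787  0.079  2.58   1.289  0.775 -0.84 ] [0.3757 0.0481 0.1454] [-0.327  0.804 -0.465  0.177] 28.45
dropper 0.63 [254.  273.6] [0.4321 0.107  0.    ]
[0.37556552 0.04847349 0.14660853]
[array([254.9, 276.4]), array([250.3, 260.5]), array([246.7, 248.1]), array([239.2, 221.4])]
```

View pics/w13.png

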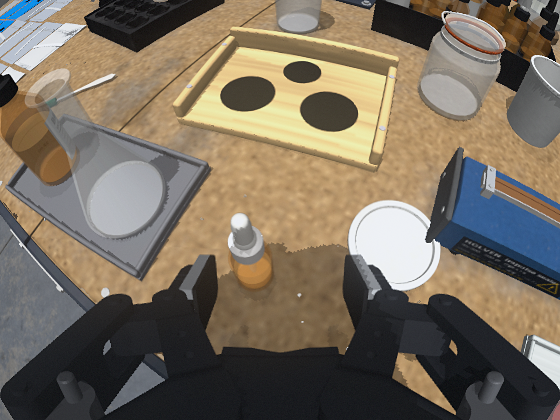

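The dropper foot is at (255,278), agreeing with (.4315,.106), and the caddy is empty with all three pads visible. Joint 3 is at its limit, so I'll use a more tangential heading.

```bash
python3 go.py .4315 .106 .036 65 45 .07 .054;python3 go.py .4315 .106 .036 65 45 .0 .054
```

```text
dpos [ 0.0189 -0.0219 -0.0229] rotvec [ 0.005 -0.028  0.603] tcp [0.3944 0.0265 0.1237] j [-0.79  0.07  2.58  1.29  0.78 -0.84] 28.55
dpos [ 0.0398  0.0229 -0.0724] rotvec [ 0.005 -0.028  0.603] tcp [0.4154 0.0714 0.0742] j [-0.79  0.07  2.58  1.29  0.78 -0.84] 28.55
```

```bash
python3 -m pendant '[{"x":0.019,"y":-0.022,"z":0,"rx":0.005,"ry":-0.028,"rz":0.603},{"x":0.019,"y":-0.022,"z":0,"rx":0.005,"ry":-0.028,"rz":0.603},{"x":0.019,"y":-0.022,"z":-0.01,"rx":0.005,"ry":-0.028,"rz":0.603},{"x":0.019,"y":-0.022,"z":-0.023,"rx":0.005,"ry":-0.028,"rz":0.603},{"x":0.019,"y":-0.022,"z":-0.023,"rx":0.005,"ry":-0.028,"rz":0.603},{"x":0.019,"y":-0.022,"z":-0.023,"rx":0.005,"ry":-0.028,"rz":0.603}]'; python3 look.py w14 dropper; python3 go.py .4315 .106 .036 65 45 .07 .054;python3 go.py .4315 .106 .036 65 45 .0 .054;  python3 - <<'E'
from h import *
s=r.state()
print([np.round(proj('wrist',(.4315,.106,z),s),1) for z in (0,.036,.058,.094)])
for e in cams.cut_out('wrist','dropper')[:1]:
  v,u=np.nonzero(e['mask']);print(u.min(),u.max(),v.min(),v.max(),[ (y,u[v==y].mean()) for y in range(v.min(),v.max(),10)])
E
```

```text
time_s: 29.3
tool_pos: [0.3944, 0.0265, 0.1243]
eef_rot: [-0.373, 0.902, -0.2, 0.084]
ft_force: [-0.1, -0.4, -0.5]
grip_width: 0.0598
[-0.786  0.336  2.306  0.879  1.041 -1.024] [0.3944 0.0265 0.1243] [-0.373  0.902 -0.2    0.084] 29.3
dropper 0.62 [277.  258.8] [0.4301 0.1046 0.    ]
dpos [-0.      0.     -0.0005] rotvec [0.001 0.002 0.001] tcp [0.3944 0.0265 0.1237] j [-0.79  0.34  2.31  0.88  1.04 -1.02] 29.4
dpos [ 0.0209  0.0449 -0.05  ] rotvec [0.001 0.002 0.001] tcp [0.4154 0.0714 0.0742] j [-0.79  0.34  2.31  0.88  1.04 -1.02] 29.4
[array([277.8, 256.4]), array([277.6, 234.7]), array([277.5, 217.7]), array([277.2, 181. ])]
255 303 176 275 [(176, np.float64(278.0)), (186, np.float64(278.0)), (196, np.float64(277.0)), (206, np.float64(278.0)), (216, np.float64(278.0)), (226, np.float64(278.5)), (236, np.float64(278.5)), (246, np.float64(278.0)), (256, np.float64(278.5)), (266, np.float64(278.5))]
```

```bash
python3 -m pendant '[{"x":0.007,"y":0.015,"z":-0.017,"rx":0,"ry":0,"rz":0},{"x":0.014,"y":0.030,"z":-0.034,"rx":0,"ry":0,"rz":0},{"x":0.018,"y":0.039,"z":-0.043,"rx":0,"ry":0,"rz":0},{"x":0.021,"y":0.045,"z":-0.050,"rx":0,"ry":0,"rz":0},{"x":0.021,"y":0.045,"z":-0.050,"rx":0,"ry":0,"rz":0},{"x":0.021,"y":0.045,"z":-0.050,"rx":0,"ry":0,"rz":0}]';python3 -m pendant '[{"x":0,"y":0,"z":0,"rx":0,"ry":0,"rz":0},{"x":0,"y":0,"z":0,"rx":0,"ry":0,"rz":0},{"x":0,"y":0,"z":0,"rx":0,"ry":0,"rz":0},{"x":0,"y":0,"z":0,"rx":0,"ry":0,"rz":0},{"x":0,"y":0,"z":0,"rx":0,"ry":0,"rz":0},{"x":0,"y":0,"z":0,"rx":0,"ry":0,"rz":0}]' 0.012; python3 go.py .4315 .106 .036 65 45 .0 .054
```

```text
time_s: 30.2
tool_pos: [0.4158, 0.0711, 0.0737]
eef_rot: [-0.373, 0.902, -0.2, 0.084]
ft_force: [-0.3, -0.7, -0.0]
grip_width: 0.0603
time_s: 30.95
tool_pos: [0.4159, 0.0711, 0.0738]
eef_rot: [-0.374, 0.902, -0.2, 0.084]
ft_force: [-1.9, -3.5, 5.6]
grip_width: 0.0288
dpos [-0.0005  0.0003  0.0004] rotvec [0.    0.002 0.001] tcp [0.4154 0.0714 0.0742] j [-0.64  0.48  2.33  1.08  0.9  -1.15] 30.95
```

```bash
python3 -m pendant '[{"x":0,"y":0,"z":0.04,"rx":0,"ry":0,"rz":0},{"x":0,"y":0,"z":0.09,"rx":0,"ry":0,"rz":-0.1},{"x":0.03,"y":0.01,"z":0.11,"rx":0,"ry":0,"rz":-0.3},{"x":0.06,"y":0.025,"z":0.12,"rx":0,"ry":0,"rz":-0.48},{"x":0.1,"y":0.045,"z":0.12,"rx":0,"ry":0,"rz":-0.66},{"x":0.13,"y":0.065,"z":0.12,"rx":0,"ry":0,"rz":-0.84},{"x":0.15,"y":0.085,"z":0.12,"rx":0,"ry":0,"rz":-0.94},{"x":0.164,"y":0.098,"z":0.12,"rx":0,"ry":0,"rz":-0.94}]'; python3 -m pendant '[{"x":0.0,"y":0.0,"z":0.0,"rx":0,"ry":0,"rz":0},{"x":0.0,"y":0.0,"z":0.0,"rx":0,"ry":0,"rz":0}]'; python3 look.py w15 pad_rear dropper caddy; python3 go.py .657 .184 .048 11 45 0 .054; python3 - <<'E'
from h import *
s=r.state();im=cv2.imread('pics/w15.png').max(2)<75
n,l,st,c=cv2.connectedComponentsWithStats(im[:330].astype(np.uint8))
for i in range(1,n):
  if st[i,4]>300: print(st[i],c[i],np.round(at('wrist',c[i],.012,s),4))
print(np.round(proj('wrist',(.6563,.1845,.012),s)))
E
```

```text
time_s: 31.95
tool_pos: [0.575, 0.1508, 0.1804]
eef_rot: [-0.317, 0.715, -0.577, 0.236]
ft_force: [-0.2, 0.2, -0.2]
grip_width: 0.0286
time_s: 32.2
tool_pos: [0.5748, 0.1486, 0.1807]
eef_rot: [-0.316, 0.715, -0.577, 0.236]
ft_force: [0.6, 0.5, -0.5]
grip_width: 0.0289
[-0.034  0.268  2.164  1.951  0.22  -0.548] [0.5748 0.1486 0.1807] [-0.316  0.715 -0.577  0.236] 32.2
dropper 0.66 [278.9 305.6] [0.6424 0.1692 0.    ]
caddy 0.84 [265.7 325. ] [0.6229 0.1763 0.    ]
dpos [ 0.0443  0.0284 -0.0951] rotvec [-0.032  0.021 -0.03 ] tcp [0.6195 0.1767 0.0862] j [-0.03  0.27  2.16  1.95  0.22 -0.55] 32.4
[ 261    0   41   74 2043] [283.00146843  30.1546745 ] [1.0962 0.2644 0.012 ]
[352   1  19  34 396] [361.48989899  19.84848485] [1.1835 0.1297 0.012 ]
[ 141    7   40   46 1010] [160.7049505   29.82673267] [1.0936 0.5097 0.012 ]
[ 24  33  57  71 985] [41.94213198 71.99086294] [0.9663 0.7529 0.012 ]
[ 433   33   69   68 2302] [466.83753258  67.77367507] [ 1.0778 -0.0614  0.012 ]
[ 326   53  232  138 8214] [421.29376674 138.28280984] [0.8674 0.0427 0.012 ]
[531  58  21  33 377] [541.0795756  75.0265252] [ 1.1561 -0.258   0.012 ]
[  4  82  26  29 338] [16.46153846 96.85502959] [0.8881 0.7641 0.012 ]
[530  89  30  35 477] [546.45702306 107.65618449] [ 1.0316 -0.2173  0.012 ]
[   0  111  127  150 9591] [ 53.72025858 181.56052549] [0.7161 0.4813 0.012 ]
[  89  252  161   78 5112] [186.44268388 309.36384977] [0.6178 0.2443 0.012 ]
[ 290  252  181   78 5427] [369.66113875 309.74129353] [0.6509 0.0918 0.012 ]
[264. 284.]
```

```bash
python3 -m pendant '[{"x":0.015,"y":0.01,"z":-0.01,"rx":-0.032,"ry":0.021,"rz":-0.03},{"x":0.03,"y":0.02,"z":-0.025,"rx":-0.032,"ry":0.021,"rz":-0.03},{"x":0.044,"y":0.028,"z":-0.04,"rx":-0.032,"ry":0.021,"rz":-0.03},{"x":0.044,"y":0.028,"z":-0.06,"rx":-0.032,"ry":0.021,"rz":-0.03},{"x":0.044,"y":0.028,"z":-0.07,"rx":-0.032,"ry":0.021,"rz":-0.03},{"x":0.044,"y":0.028,"z":-0.07,"rx":-0.032,"ry":0.021,"rz":-0.03},{"x":0.044,"y":0.028,"z":-0.07,"rx":-0.032,"ry":0.021,"rz":-0.03}]'; python3 go.py .657 .184 .048 11 45 0 .054;python3 look.py w16 pad_rear dropper caddy; python3 - <<'E'
from h import *
s=r.state();print([np.round(proj('wrist',(.6563,.1845,z),s)) for z in (.012,.037,.13)])
im=cv2.imread('pics/w16.png');cv2.imwrite('pics/w16c.png',cv2.resize(im[130:400,130:430],None,fx=2,fy=2))
E
```

```text
time_s: 33.28
tool_pos: [0.6187, 0.1761, 0.1101]
eef_rot: [-0.297, 0.713, -0.587, 0.244]
ft_force: [-0.4, 0.5, -1.1]
grip_width: 0.0289
dpos [ 0.0008  0.0006 -0.0239] rotvec [-0.002  0.004 -0.002] tcp [0.6195 0.1767 0.0862] j [ 0.06  0.48  2.08  2.7   0.22 -1.23] 33.275
[ 0.062  0.476  2.08   2.698  0.22  -1.228] [0.6187 0.1761 0.1101] [-0.297  0.713 -0.587  0.244] 33.27
pad_rear 0.94 [277.3 318.4] [0.6554 0.1843 0.012 ]
dropper 0.94 [278.9 304.2] [0.6673 0.1857 0.    ]
[array([277., 317.]), array([277., 308.]), array([274., 225.])]
```

View pics/w16c.png

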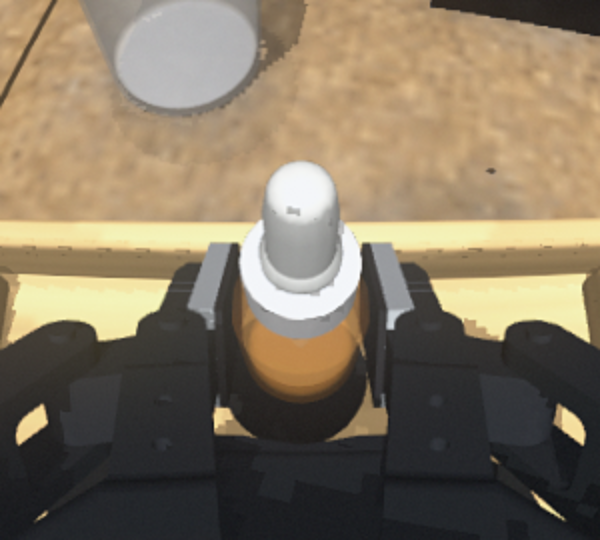

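The dropper hangs upright over the black rear pad, which is visible around its foot; the reported pad position is (.655,.184) and I'm aiming for (.656,.184). That was my 16th and last picture, so from here I'll use network measurements.

```bash
python3 -m pendant '[{"x":0,"y":0,"z":-0.01,"rx":0,"ry":0,"rz":0},{"x":0,"y":0,"z":-0.018,"rx":0,"ry":0,"rz":0},{"x":0,"y":0.0005,"z":-0.023,"rx":0,"ry":0,"rz":0},{"x":0,"y":0.0005,"z":-0.023,"rx":0,"ry":0,"rz":0},{"x":0,"y":0.0005,"z":-0.023,"rx":0,"ry":0,"rz":0}]';python3 go.py .656 .184 .048 11 45 0 .054
```

```text
time_s: 34.1
tool_pos: [0.6186, 0.1768, 0.0865]
eef_rot: [-0.297, 0.713, -0.587, 0.244]
ft_force: [0.9, 0.3, -0.8]
grip_width: 0.0284
dpos [-0.0001 -0.0001 -0.0003] rotvec [-0.002  0.003 -0.002] tcp [0.6185 0.1767 0.0862] j [ 0.06  0.53  2.09  2.79  0.27 -1.32] 34.1
```

```bash
python3 -m pendant '[{"x":0,"y":0,"z":-0.0007,"rx":0,"ry":0,"rz":0},{"x":0,"y":0,"z":-0.0007,"rx":0,"ry":0,"rz":0}]';python3 -m pendant '[{"x":0,"y":0,"z":0,"rx":0,"ry":0,"rz":0},{"x":0,"y":0,"z":0,"rx":0,"ry":0,"rz":0},{"x":0,"y":0,"z":0,"rx":0,"ry":0,"rz":0},{"x":0,"y":0,"z":0,"rx":0,"ry":0,"rz":0}]' 0.05;python3 -m pendant '[{"x":-0.014,"y":-0.003,"z":0.014,"rx":0,"ry":0,"rz":0},{"x":-0.035,"y":-0.007,"z":0.035,"rx":0,"ry":0,"rz":0},{"x":-0.056,"y":-0.011,"z":0.056,"rx":0,"ry":0,"rz":0},{"x":-0.09,"y":-0.011,"z":0.10,"rx":0,"ry":0,"rz":0},{"x":-0.12,"y":-0.011,"z":0.14,"rx":0,"ry":0,"rz":0},{"x":-0.12,"y":-0.011,"z":0.17,"rx":0,"ry":0,"rz":0},{"x":-0.12,"y":-0.011,"z":0.18,"rx":0,"ry":0,"rz":0}]'; python3 - <<'E'
from h import *
s=r.state()
for c in ('wrist','top','scene'):
  s=r.state();cams.capture(c)
  for k,z in (('dropper',.012),('pad_rear',.012),('flask',.005),('amber',.005),('red_bottle',.005)):
    for e in cams.tip_of(c,k)[:1]: print(c,k,round(e['confidence'],2),np.round(at(c,e['xy'],z,s),4))
  for k,P in (('dropper',(.656,.184)),('flask',(.4284,.2469))):
    for e in cams.cut_out(c,k)[:1]:
      v,u=np.nonzero(e['mask']);b=.012 if k=='dropper' else .005;t=.106 if k=='dropper' else .145
      print(c,k,'mask',u.min(),u.max(),v.min(),v.max(),'expect foot/top',np.round(proj(c,(*P,b),s)),np.round(proj(c,(*P,t),s)))
E
python3 go.py .4284 .2469 .1331 40 0 0.08 .054
```

```text
time_s: 34.35
tool_pos: [0.6186, 0.1769, 0.0859]
eef_rot: [-0.297, 0.713, -0.587, 0.244]
ft_force: [0.0, -0.4, -0.5]
grip_width: 0.0284
time_s: 34.85
tool_pos: [0.6187, 0.1768, 0.0859]
eef_rot: [-0.297, 0.713, -0.587, 0.244]
ft_force: [-0.1, 0.6, -0.6]
grip_width: 0.0499
time_s: 35.72
tool_pos: [0.5128, 0.1789, 0.2138]
eef_rot: [-0.328, 0.721, -0.571, 0.215]
ft_force: [-0.2, 0.6, -0.0]
grip_width: 0.0502
wrist dropper 0.96 [0.6568 0.186  0.012 ]
wrist pad_rear 0.97 [0.6532 0.1847 0.012 ]
wrist dropper mask 309 344 186 254 expect foot/top [323. 242.] [329. 188.]
top dropper 0.58 [0.6554 0.183  0.012 ]
top pad_rear 0.55 [0.6638 0.1833 0.012 ]
top flask 0.77 [0.4316 0.2479 0.005 ]
top amber 0.97 [0.4147 0.3602 0.005 ]
top red_bottle 0.83 [ 0.4195 -0.1987  0.005 ]
top dropper mask 233 247 137 156 expect foot/top [240. 150.] [236. 138.]
top flask mask 190 219 235 273 expect foot/top [212. 252.] [199. 253.]
scene dropper 0.8 [0.6567 0.1828 0.012 ]
scene pad_rear 0.77 [0.6582 0.1927 0.012 ]
scene flask 0.67 [0.4279 0.2508 0.005 ]
scene amber 0.82 [0.4179 0.3634 0.005 ]
scene red_bottle 0.71 [ 0.4286 -0.1939  0.005 ]
scene dropper mask 280 291 155 189 expect foot/top [286. 188.] [286. 155.]
scene flask mask 173 207 156 221 expect foot/top [192. 212.] [183. 160.]
dpos [-0.0847  0.068   0.054 ] rotvec [-0.427  0.692  0.441] tcp [0.4284 0.2469 0.2671] j [ 0.01  0.12  2.24  1.57  0.22 -0.13] 36.925
```

```bash
python3 -m pendant '[{"x":0,"y":0.01,"z":0.05,"rx":-0.427,"ry":0.692,"rz":0.441},{"x":0,"y":0.02,"z":0.06,"rx":-0.427,"ry":0.692,"rz":0.441},{"x":-0.02,"y":0.03,"z":0.06,"rx":-0.427,"ry":0.692,"rz":0.441},{"x":-0.04,"y":0.04,"z":0.06,"rx":-0.427,"ry":0.692,"rz":0.441},{"x":-0.07,"y":0.06,"z":0.06,"rx":-0.427,"ry":0.692,"rz":0.441},{"x":-0.085,"y":0.068,"z":0.06,"rx":-0.427,"ry":0.692,"rz":0.441},{"x":-0.085,"y":0.068,"z":0.055,"rx":-0.427,"ry":0.692,"rz":0.441},{"x":-0.085,"y":0.068,"z":0.054,"rx":-0.427,"ry":0.692,"rz":0.441}]' 0.085; python3 -m pendant '[{"x":0,"y":0,"z":0,"rx":0,"ry":0,"rz":0}]'; python3 go.py .4284 .2469 .1331 40 0 0.08 .054;python3 look.py w17 flask; python3 -c "
from h import *
s=r.state();print([np.round(proj('wrist',(.4284,.2469,z),s)) for z in (.005,.145)])
for e in cams.cut_out('wrist','flask')[:1]:
  v,u=np.nonzero(e['mask']);print(u.min(),u.max(),v.min(),v.max())"
```

```text
time_s: 37.92
tool_pos: [0.4288, 0.2476, 0.2671]
eef_rot: [0.001, 0.907, -0.421, -0.001]
ft_force: [-0.1, -0.1, -0.6]
grip_width: 0.0845
time_s: 38.05
tool_pos: [0.4284, 0.2474, 0.2665]
eef_rot: [-0.0, 0.906, -0.422, -0.0]
ft_force: [0.8, 0.1, 0.6]
grip_width: 0.0848
dpos [ 0.     -0.0005  0.0006] rotvec [-0.001 -0.001 -0.001] tcp [0.4284 0.2469 0.2671] j [0.3  0.19 1.72 0.   1.23 1.17] 38.05
[2.970e-01 1.890e-01 1.721e+00 1.000e-03 1.232e+00 1.169e+00] [0.4284 0.2474 0.2665] [-0.     0.906 -0.422 -0.   ] 38.05
flask 0.67 [278.8 191.7] [0.4294 0.2489 0.012 ]
[array([280., 192.]), array([279., 236.])]
238 319 153 263
```

```bash
python3 -m pendant '[{"x":0,"y":0,"z":-0.03,"rx":0,"ry":0,"rz":0},{"x":0,"y":0,"z":-0.06,"rx":0,"ry":0,"rz":0},{"x":0,"y":0,"z":-0.0795,"rx":0,"ry":0,"rz":0},{"x":0,"y":0,"z":-0.0795,"rx":0,"ry":0,"rz":0},{"x":0,"y":0,"z":-0.0795,"rx":0,"ry":0,"rz":0}]'; python3 -m pendant '[{"x":0,"y":0,"z":0,"rx":0,"ry":0,"rz":0},{"x":0,"y":0,"z":0,"rx":0,"ry":0,"rz":0},{"x":0,"y":0,"z":0,"rx":0,"ry":0,"rz":0},{"x":0,"y":0,"z":0,"rx":0,"ry":0,"rz":0},{"x":0,"y":0,"z":0,"rx":0,"ry":0,"rz":0},{"x":0,"y":0,"z":0,"rx":0,"ry":0,"rz":0}]' 0.015; python3 go.py .592 .218 .1377 20 0 0 .054;  python3 -m pendant '[{"x":0,"y":0,"z":0.03,"rx":0,"ry":0,"rz":0},{"x":0,"y":0,"z":0.06,"rx":0,"ry":0,"rz":0},{"x":0,"y":0,"z":0.08,"rx":0,"ry":0,"rz":0},{"x":0,"y":0,"z":0.08,"rx":0,"ry":0,"rz":0}]'
```

```text
time_s: 38.83
tool_pos: [0.4284, 0.2468, 0.1886]
eef_rot: [-0.001, 0.906, -0.423, 0.001]
ft_force: [-0.1, 1.1, 0.1]
grip_width: 0.0848
time_s: 39.58
tool_pos: [0.4285, 0.2473, 0.1888]
eef_rot: [-0.001, 0.906, -0.423, 0.001]
ft_force: [-2.6, 1.4, 7.2]
grip_width: 0.0411
dpos [ 0.1635 -0.0293  0.0029] rotvec [-0.001  0.002 -0.349] tcp [0.592  0.218  0.1917] j [0.3  0.27 1.83 0.   1.04 1.17] 39.575
time_s: 40.08
tool_pos: [0.4288, 0.2471, 0.269]
eef_rot: [-0.001, 0.906, -0.422, 0.001]
ft_force: [-0.1, -1.2, -1.1]
grip_width: 0.0413
```

```bash
python3 -m pendant '[{"x":0.04,"y":-0.007,"z":0.01,"rx":0,"ry":0,"rz":-0.1},{"x":0.08,"y":-0.014,"z":0.01,"rx":0,"ry":0,"rz":-0.2},{"x":0.12,"y":-0.021,"z":0.01,"rx":0,"ry":0,"rz":-0.3},{"x":0.15,"y":-0.027,"z":0.01,"rx":0,"ry":0,"rz":-0.348},{"x":0.163,"y":-0.029,"z":0.0,"rx":0,"ry":0,"rz":-0.348},{"x":0.163,"y":-0.029,"z":-0.03,"rx":0,"ry":0,"rz":-0.348},{"x":0.163,"y":-0.029,"z":-0.045,"rx":0,"ry":0,"rz":-0.348},{"x":0.163,"y":-0.029,"z":-0.045,"rx":0,"ry":0,"rz":-0.348}]';python3 -m pendant '[{"x":0,"y":0,"z":0,"rx":0,"ry":0,"rz":0}]'; python3 go.py .5916 .218 .1418 20 0 0 .054; python3 - <<'E'
from h import *
s=r.state();cams.capture('wrist')
for k,z in (('flask',.040),('pad_rear',.012),('dropper',.012)):
  for e in cams.tip_of('wrist',k)[:1]: print(k,round(e['confidence'],2),np.round(at('wrist',e['xy'],z,s),4))
E
```

```text
time_s: 41.08
tool_pos: [0.5895, 0.218, 0.2205]
eef_rot: [0.001, 0.82, -0.573, -0.002]
ft_force: [-0.2, -0.1, -0.8]
grip_width: 0.041
time_s: 41.2
tool_pos: [0.5912, 0.2182, 0.2234]
eef_rot: [-0.001, 0.82, -0.573, 0.0]
ft_force: [-0.1, -0.8, -0.9]
grip_width: 0.0412
dpos [ 0.0004 -0.0002 -0.0276] rotvec [-0.001  0.001 -0.002] tcp [0.5916 0.218  0.1958] j [0.18 0.46 1.44 0.   1.24 1.4 ] 41.2
flask 0.84 [0.5913 0.2196 0.04  ]
pad_rear 0.78 [0.6559 0.1833 0.012 ]
dropper 0.67 [0.6572 0.1838 0.012 ]
```

```bash
python3 -m pendant '[{"x":0.0005,"y":0,"z":-0.012,"rx":0,"ry":0,"rz":0},{"x":0.0005,"y":0,"z":-0.021,"rx":0,"ry":0,"rz":0},{"x":0.0005,"y":0,"z":-0.027,"rx":0,"ry":0,"rz":0},{"x":0.0005,"y":0,"z":-0.027,"rx":0,"ry":0,"rz":0},{"x":0.0005,"y":0,"z":-0.027,"rx":0,"ry":0,"rz":0}]'; python3 go.py .5916 .218 .1418 20 0 0 .054
```

```text
time_s: 42.02
tool_pos: [0.5917, 0.218, 0.1959]
eef_rot: [-0.001, 0.82, -0.573, 0.0]
ft_force: [-2.2, 0.6, 4.4]
grip_width: 0.0413
dpos [-0.0001 -0.     -0.0001] rotvec [-0.001  0.001 -0.001] tcp [0.5916 0.218  0.1958] j [0.18 0.48 1.47 0.   1.18 1.4 ] 42.025
```

```bash
python3 -m pendant '[{"x":0,"y":0,"z":0,"rx":0,"ry":0,"rz":0},{"x":0,"y":0,"z":0,"rx":0,"ry":0,"rz":0},{"x":0,"y":0,"z":0,"rx":0,"ry":0,"rz":0},{"x":0,"y":0,"z":0,"rx":0,"ry":0,"rz":0}]' 0.085;python3 -m pendant '[{"x":0,"y":0,"z":0.03,"rx":0,"ry":0,"rz":0},{"x":0,"y":0,"z":0.08,"rx":0,"ry":0,"rz":0},{"x":-0.05,"y":0,"z":0.1,"rx":0,"ry":0,"rz":0},{"x":-0.1,"y":0,"z":0.11,"rx":0,"ry":0,"rz":0},{"x":-0.15,"y":0.01,"z":0.11,"rx":0,"ry":0,"rz":0}]'; python3 go.py .4139 .3572 .0907 40 60 .085 .053; python3 - <<'E'
from h import *
for c in ('wrist','top','scene'):
  s=r.state();cams.capture(c)
  for k,z in (('flask',.012),('dropper',.012)):
    for e in cams.tip_of(c,k)[:1]: print(c,k,round(e['confidence'],2),np.round(at(c,e['xy'],z,s),4))
  for e in cams.cut_out(c,'flask')[:1]:
      v,u=np.nonzero(e['mask']);print(u.min(),u.max(),v.min(),v.max(),'expect foot/top',np.round(proj(c,(.592,.2185,.012),s)),np.round(proj(c,(.592,.2185,.152),s)))
E
```

```text
time_s: 42.52
tool_pos: [0.5916, 0.2178, 0.1954]
eef_rot: [-0.0, 0.819, -0.573, -0.0]
ft_force: [0.4, -0.1, 0.2]
grip_width: 0.0851
time_s: 43.15
tool_pos: [0.4406, 0.2276, 0.3067]
eef_rot: [-0.001, 0.819, -0.574, 0.001]
ft_force: [0.9, 0.1, -0.1]
grip_width: 0.0847
dpos [-0.1183  0.0528 -0.147 ] rotvec [ 0.525 -0.909  0.316] tcp [0.3223 0.2804 0.1597] j [0.25 0.16 1.66 0.   1.32 1.47] 43.15
wrist flask 0.76 [0.5914 0.223  0.012 ]
wrist dropper 0.7 [0.6578 0.1843 0.012 ]
296 387 9 102 expect foot/top [333.  66.] [365.  31.]
top flask 0.84 [0.5891 0.2211 0.012 ]
top dropper 0.6 [0.6579 0.1877 0.012 ]
206 243 158 198 expect foot/top [225. 178.] [214. 165.]
scene flask 0.66 [0.5885 0.214  0.012 ]
scene dropper 0.52 [0.6517 0.1811 0.012 ]
240 272 135 198 expect foot/top [257. 190.] [254. 140.]
```

```bash
python3 -m pendant '[{"x":-0.04,"y":0.01,"z":0.0,"rx":0.525,"ry":-0.909,"rz":0.316},{"x":-0.08,"y":0.02,"z":0.0,"rx":0.525,"ry":-0.909,"rz":0.316},{"x":-0.1156,"y":0.0554,"z":0,"rx":0.525,"ry":-0.909,"rz":0.316},{"x":-0.1156,"y":0.0554,"z":-0.03,"rx":0.525,"ry":-0.909,"rz":0.316},{"x":-0.1156,"y":0.0554,"z":-0.06,"rx":0.525,"ry":-0.909,"rz":0.316},{"x":-0.1156,"y":0.0554,"z":-0.067,"rx":0.525,"ry":-0.909,"rz":0.316},{"x":-0.1156,"y":0.0554,"z":-0.067,"rx":0.525,"ry":-0.909,"rz":0.316},{"x":-0.1156,"y":0.0554,"z":-0.067,"rx":0.525,"ry":-0.909,"rz":0.316}]' 0.075;  python3 go.py .4139 .3572 .0907 40 60 .05 .053
```

```text
time_s: 44.75
tool_pos: [0.3145, 0.3035, 0.2467]
eef_rot: [-0.401, 0.821, -0.386, 0.126]
ft_force: [-0.4, 1.2, 0.1]
grip_width: 0.075
dpos [ 0.0311 -0.0037 -0.1045] rotvec [ 0.044 -0.205 -0.051] tcp [0.3456 0.2999 0.1422] j [ 0.19 -0.18  2.44  1.35  0.48 -0.06] 44.75
```

```bash
python3 -m pendant '[{"x":0.0105,"y":-0.0205,"z":-0.005,"rx":0.044,"ry":-0.205,"rz":-0.051},{"x":0.0105,"y":-0.0205,"z":-0.005,"rx":0.044,"ry":-0.205,"rz":-0.051},{"x":0.0105,"y":-0.0205,"z":-0.005,"rx":0.044,"ry":-0.205,"rz":-0.051},{"x":0.0105,"y":-0.0205,"z":-0.02,"rx":0.044,"ry":-0.205,"rz":-0.051},{"x":0.0105,"y":-0.0205,"z":-0.04,"rx":0.044,"ry":-0.205,"rz":-0.051},{"x":0.0105,"y":-0.0205,"z":-0.06,"rx":0.044,"ry":-0.205,"rz":-0.051}]';  python3 go.py .4139 .3572 .0907 40 60 .05 .053; python3 - <<'E'
from h import *
s=r.state();cams.capture('wrist')
print([np.round(proj('wrist',(.4139,.3572,z),s)) for z in (.005,.09,.163)])
for e in cams.cut_out('wrist','amber')[:1]:
  v,u=np.nonzero(e['mask']);print(e['confidence'],[(y,u[v==y].min(),u[v==y].max()) for y in range(v.min(),v.max(),20)])
E
```

```text
time_s: 45.5
tool_pos: [0.3444, 0.3004, 0.2025]
eef_rot: [-0.443, 0.79, -0.369, 0.207]
ft_force: [0.8, 0.5, -0.8]
grip_width: 0.0753
dpos [ 0.0012 -0.0005 -0.0603] rotvec [ 0.017 -0.019  0.002] tcp [0.3456 0.2999 0.1422] j [ 0.21  0.08  2.58  2.38  0.62 -1.19] 45.5
[array([280., 338.]), array([280., 295.]), array([280., 228.])]
0.88 [(219, np.int64(277), np.int64(282)), (239, np.int64(268), np.int64(291)), (259, np.int64(258), np.int64(302)), (279, np.int64(245), np.int64(314)), (299, np.int64(241), np.int64(318)), (319, np.int64(246), np.int64(314)), (339, np.int64(250), np.int64(310))]
```

```bash
python3 -m pendant '[{"x":0.005,"y":0.002,"z":-0.02,"rx":0.017,"ry":-0.019,"rz":0.002},{"x":0.005,"y":0.002,"z":-0.04,"rx":0.017,"ry":-0.019,"rz":0.002},{"x":0.005,"y":0.002,"z":-0.06,"rx":0.017,"ry":-0.019,"rz":0.002},{"x":0.005,"y":0.002,"z":-0.06,"rx":0.017,"ry":-0.019,"rz":0.002}]';  python3 go.py .4139 .3572 .0907 40 60 .0 .053
```

```text
time_s: 46.1
tool_pos: [0.364, 0.3166, 0.1485]
eef_rot: [-0.447, 0.789, -0.368, 0.207]
ft_force: [0.5, 0.2, -0.6]
grip_width: 0.0751
dpos [ 0.0148  0.0111 -0.0313] rotvec [ 0.009 -0.015 -0.001] tcp [0.3787 0.3277 0.1172] j [ 0.25  0.36  2.58  2.62  0.85 -1.45] 46.1
```

```bash
python3 -m pendant '[{"x":0.007,"y":0.006,"z":-0.013,"rx":0.009,"ry":-0.015,"rz":0},{"x":0.015,"y":0.011,"z":-0.025,"rx":0.009,"ry":-0.015,"rz":0},{"x":0.015,"y":0.011,"z":-0.031,"rx":0.009,"ry":-0.015,"rz":0},{"x":0.015,"y":0.011,"z":-0.031,"rx":0.009,"ry":-0.015,"rz":0},{"x":0.015,"y":0.011,"z":-0.031,"rx":0.009,"ry":-0.015,"rz":0}]';  python3 go.py .4139 .3572 .0907 40 60 .0 .053
```

```text
time_s: 46.72
tool_pos: [0.3787, 0.3274, 0.1191]
eef_rot: [-0.454, 0.785, -0.365, 0.212]
ft_force: [0.3, 0.3, 0.2]
grip_width: 0.0746
dpos [ 0.      0.0003 -0.0019] rotvec [-0.     0.003 -0.   ] tcp [0.3787 0.3277 0.1172] j [ 0.28  0.51  2.56  2.71  0.98 -1.54] 46.725
```

```bash
python3 -m pendant '[{"x":0,"y":0,"z":-0.002,"rx":0,"ry":0,"rz":0},{"x":0,"y":0,"z":-0.002,"rx":0,"ry":0,"rz":0}]'; python3 -m pendant '[{"x":0,"y":0,"z":0,"rx":0,"ry":0,"rz":0},{"x":0,"y":0,"z":0,"rx":0,"ry":0,"rz":0},{"x":0,"y":0,"z":0,"rx":0,"ry":0,"rz":0},{"x":0,"y":0,"z":0,"rx":0,"ry":0,"rz":0},{"x":0,"y":0,"z":0,"rx":0,"ry":0,"rz":0},{"x":0,"y":0,"z":0,"rx":0,"ry":0,"rz":0}]' 0.04;  python3 -m pendant '[{"x":0,"y":0,"z":0.03,"rx":0,"ry":0,"rz":0},{"x":0,"y":0,"z":0.06,"rx":0,"ry":0,"rz":0},{"x":0,"y":0,"z":0.09,"rx":0,"ry":0,"rz":0},{"x":0,"y":0,"z":0.10,"rx":0,"ry":0,"rz":0},{"x":0,"y":0,"z":0.10,"rx":0,"ry":0,"rz":0}]'; python3 go.py .6100 .1263 .097 20 60 0 .053;python3 go.py .4139 .3572 .1907 40 60 .0 .053
```

```text
time_s: 46.98
tool_pos: [0.3789, 0.3274, 0.1166]
eef_rot: [-0.454, 0.785, -0.365, 0.212]
ft_force: [0.3, 0.5, 0.8]
grip_width: 0.0749
time_s: 47.72
tool_pos: [0.3789, 0.3276, 0.1167]
eef_rot: [-0.454, 0.785, -0.365, 0.213]
ft_force: [-3.3, -0.8, 5.8]
grip_width: 0.0555
time_s: 48.35
tool_pos: [0.3789, 0.3272, 0.2169]
eef_rot: [-0.454, 0.785, -0.365, 0.213]
ft_force: [0.8, 0.1, -2.9]
grip_width: 0.055
dpos [ 0.188  -0.2166 -0.0934] rotvec [ 0.002  0.004 -0.349] tcp [0.5669 0.1106 0.1235] j [ 0.28  0.12  2.48  2.45  0.58 -1.18] 48.35
dpos [-0.0002  0.0005  0.0003] rotvec [0.001 0.004 0.   ] tcp [0.3787 0.3277 0.2172] j [ 0.28  0.12  2.48  2.45  0.58 -1.18] 48.35
```

```bash
python3 -m pendant '[{"x":0.008,"y":-0.047,"z":0.02,"rx":0,"ry":0,"rz":-0.05},{"x":0.028,"y":-0.107,"z":0.03,"rx":0,"ry":0,"rz":-0.15},{"x":0.058,"y":-0.157,"z":0.03,"rx":0,"ry":0,"rz":-0.25},{"x":0.088,"y":-0.207,"z":0.03,"rx":0,"ry":0,"rz":-0.349},{"x":0.105,"y":-0.217,"z":0.03,"rx":0,"ry":0,"rz":-0.349},{"x":0.135,"y":-0.217,"z":0.03,"rx":0,"ry":0,"rz":-0.349},{"x":0.165,"y":-0.217,"z":0.01,"rx":0,"ry":0,"rz":-0.349},{"x":0.188,"y":-0.2166,"z":0.0,"rx":0,"ry":0,"rz":-0.349}]'; python3 -m pendant '[{"x":0,"y":0,"z":0,"rx":0,"ry":0,"rz":0},{"x":0,"y":0,"z":0,"rx":0,"ry":0,"rz":0}]'; python3 go.py .6100 .1265 .0972 20 60 0 .053
```

```text
time_s: 49.35
tool_pos: [0.5673, 0.1114, 0.2136]
eef_rot: [-0.409, 0.71, -0.497, 0.286]
ft_force: [-0.3, -0.4, -2.6]
grip_width: 0.0552
time_s: 49.6
tool_pos: [0.5658, 0.1116, 0.2151]
eef_rot: [-0.409, 0.71, -0.496, 0.287]
ft_force: [0.0, 0.5, -2.6]
grip_width: 0.0554
dpos [ 0.001  -0.0008 -0.0914] rotvec [ 0.001 -0.    -0.002] tcp [0.5669 0.1108 0.1237] j [-0.25  0.24  2.3   2.13  0.61 -0.98] 49.6
```

```bash
python3 -m pendant '[{"x":0.001,"y":-0.0008,"z":-0.03,"rx":0,"ry":0,"rz":0},{"x":0.001,"y":-0.0008,"z":-0.055,"rx":0,"ry":0,"rz":0},{"x":0.001,"y":-0.0008,"z":-0.075,"rx":0,"ry":0,"rz":0},{"x":0.001,"y":-0.0008,"z":-0.085,"rx":0,"ry":0,"rz":0},{"x":0.001,"y":-0.0008,"z":-0.088,"rx":0,"ry":0,"rz":0},{"x":0.001,"y":-0.0008,"z":-0.088,"rx":0,"ry":0,"rz":0}]'; python3 go.py .6100 .1265 .0972 20 60 0 .053
```

```text
time_s: 50.35
tool_pos: [0.5681, 0.1101, 0.129]
eef_rot: [-0.41, 0.709, -0.496, 0.288]
ft_force: [-0.3, 1.9, -1.7]
grip_width: 0.0553
dpos [-0.0012  0.0007 -0.0053] rotvec [ 0.001  0.004 -0.   ] tcp [0.5669 0.1108 0.1237] j [-0.25  0.49  2.35  2.4   0.81 -1.34] 50.35
```

```bash
python3 -m pendant '[{"x":-0.0012,"y":0.0007,"z":-0.003,"rx":0,"ry":0,"rz":0},{"x":-0.0012,"y":0.0007,"z":-0.005,"rx":0,"ry":0,"rz":0},{"x":-0.0012,"y":0.0007,"z":-0.005,"rx":0,"ry":0,"rz":0},{"x":-0.0012,"y":0.0007,"z":-0.005,"rx":0,"ry":0,"rz":0}]'; python3 go.py .6100 .1265 .0972 20 60 0 .053; python3 - <<'E'
from h import *
s=r.state();cams.capture('wrist')
for e in cams.tip_of('wrist','amber')[:1]: print(e['xy'],at('wrist',e['xy'],.012,s))
E
```

```text
time_s: 50.85
tool_pos: [0.5669, 0.1108, 0.1237]
eef_rot: [-0.41, 0.709, -0.496, 0.288]
ft_force: [-1.1, 0.8, -0.5]
grip_width: 0.0554
dpos [-0. -0. -0.] rotvec [ 0.001  0.003 -0.   ] tcp [0.5669 0.1108 0.1237] j [-0.25  0.5   2.35  2.41  0.83 -1.36] 50.85
[283.3, 349.3] [0.61654863 0.12542004 0.012     ]
```

```bash
python3 -m pendant '[{"x":0,"y":0,"z":0,"rx":0,"ry":0,"rz":0},{"x":0,"y":0,"z":0,"rx":0,"ry":0,"rz":0},{"x":0,"y":0,"z":0,"rx":0,"ry":0,"rz":0},{"x":0,"y":0,"z":0,"rx":0,"ry":0,"rz":0}]' 0.072;python3 -m pendant '[{"x":-0.02,"y":-0.007,"z":0.012,"rx":0,"ry":0,"rz":0},{"x":-0.045,"y":-0.016,"z":0.028,"rx":0,"ry":0,"rz":0},{"x":-0.073,"y":-0.026,"z":0.045,"rx":0,"ry":0,"rz":0},{"x":-0.11,"y":-0.03,"z":0.08,"rx":0,"ry":0,"rz":0},{"x":-0.14,"y":-0.03,"z":0.12,"rx":0,"ry":0,"rz":0},{"x":-0.14,"y":-0.03,"z":0.14,"rx":0,"ry":0,"rz":0},{"x":-0.14,"y":-0.03,"z":0.14,"rx":0,"ry":0,"rz":0},{"x":-0.14,"y":-0.03,"z":0.14,"rx":0,"ry":0,"rz":0}]'; python3 -m pendant '[{"x":0,"y":0,"z":0,"rx":0,"ry":0,"rz":0},{"x":0,"y":0,"z":0,"rx":0,"ry":0,"rz":0}]'; python3 - <<'E'
from h import *
P=dict(amber=(.610,.129,.012,.17),flask=(.592,.218,.012,.152),dropper=(.656,.184,.012,.106),red_bottle=(.430,-.192,.005,.063))
for c in ('wrist','top','scene'):
  s=r.state();cams.capture(c)
  for k,(x,y,b,t) in P.items():
    for e in cams.tip_of(c,k)[:1]: print(c,k,round(e['confidence'],2),np.round(at(c,e['xy'],b,s),4),end=' ')
    for e in cams.cut_out(c,k)[:1]:
      v,u=np.nonzero(e['mask']);print('mask',u.min(),u.max(),v.min(),v.max(),'expect',np.round(proj(c,(x,y,b),s)),np.round(proj(c,(x,y,t),s)))
print(s['tool_pos'],s['ft_force'],s['time_s'])
E
```

```text
time_s: 51.45
tool_pos: [0.5668, 0.1107, 0.1235]
eef_rot: [-0.41, 0.709, -0.496, 0.288]
ft_force: [-0.4, 0.4, 0.5]
grip_width: 0.0719
time_s: 52.45
tool_pos: [0.4267, 0.0808, 0.2631]
eef_rot: [-0.41, 0.709, -0.496, 0.288]
ft_force: [-0.1, 0.3, -0.3]
grip_width: 0.0722
time_s: 52.7
tool_pos: [0.4267, 0.081, 0.2624]
eef_rot: [-0.41, 0.709, -0.497, 0.287]
ft_force: [0.2, -0.2, 0.2]
grip_width: 0.0719
wrist amber 0.8 [0.6146 0.1218 0.012 ] mask 271 325 184 302 expect [294. 286.] [299. 188.]
wrist flask 0.89 [0.5923 0.2184 0.012 ] mask 185 254 182 303 expect [223. 276.] [204. 193.]
wrist dropper 0.64 [0.6522 0.1834 0.012 ] mask 255 276 193 253 expect [266. 247.] [263. 195.]
mask 20 154 293 414 expect [514. 479.] [547. 474.]
top amber 0.85 [0.6109 0.1262 0.012 ] mask 251 278 148 181 expect [265. 170.] [262. 153.]
top flask 0.69 [0.5972 0.222  0.012 ] mask 206 244 158 198 expect [225. 178.] [215. 165.]
top dropper 0.49 [0.6558 0.1821 0.012 ] mask 233 247 137 155 expect [240. 150.] [236. 138.]
top red_bottle 0.62 [ 0.4246 -0.1971  0.005 ] mask 404 426 242 260 expect [411. 249.] [420. 250.]
scene amber 0.82 [0.611  0.1389 0.012 ] mask 273 297 144 210 expect [284. 205.] [284. 145.]
scene flask 0.66 [0.5973 0.2094 0.012 ] mask 238 272 135 198 expect [257. 190.] [254. 140.]
mask 224 328 158 228 expect [286. 188.] [286. 155.]
scene red_bottle 0.95 [ 0.4298 -0.1906  0.005 ] mask 302 324 317 352 expect [314. 343.] [316. 321.]
[0.42679041 0.0807149  0.2634618 ] [ 0.12450465  0.76910224 -0.25339482] 53.6
```

```bash
python3 - <<'E'
from h import *
for c,boxes in (('scene',dict(amber=(272,145,298,212),flask=(238,135,272,200))),('top',dict(amber=(249,146,281,184),flask=(205,157,245,199)))):
    a=cv2.imread(f'pics/{c}.png');im=cams.capture(c)[:,:,::-1].copy();cv2.imwrite(f'pics/{c}_end.png',im)
    for k,(x0,y0,x1,y1) in boxes.items():
        f=4;A=cv2.resize(a[y0:y1,x0:x1],None,fx=f,fy=f,interpolation=cv2.INTER_CUBIC);B=cv2.resize(im[y0-8:y1+8,x0-8:x1+8],None,fx=f,fy=f,interpolation=cv2.INTER_CUBIC)
        m=cv2.matchTemplate(B,A,cv2.TM_CCOEFF_NORMED);_,q,_,l=cv2.minMaxLoc(m);print(c,k,round(q,3),'shift px',(l[0]-32)/4,(l[1]-32)/4)
E
```

```text
scene amber 0.987 shift px 0.0 0.0
scene flask 0.862 shift px 0.5 0.0
top amber 0.993 shift px 0.0 0.0
top flask 0.982 shift px 0.0 -0.25
```

Both tall items are back to within about 0.5 px (1 mm) of where they stood. The robot is clear, so I'm handing in.

```bash
python3 -c "
from plant import r
print(r.job_done(), r.state()['time_s'])"
```

```text
the job is handed in; nothing more can be done
the job is handed in; nothing more can be done
```

The swap is done and handed in at about 54 s of the 131 s allowed.

I stood the amber bottle and then the flask in the grey tray and put the red-stoppered bottle on the square tray's pad. Then I stood the dropper bottle on the caddy's rear pad, put the flask back and put the amber bottle back. All six were lowered until they touched or within about 2 mm of it, then let go.

**Last checks:**
- **Amber and flask:** comparing the first and final pictures, the amber bottle moved 0 px in both the top and scene views. The flask moved at most 0.5 px, about 1 mm.
- **Dropper:** most readings put it within about 4 mm of the rear pad's centre. The masks matched the upright model in the wrist and top views.
- **Red bottle:** the scene camera puts it within 2 mm of the pad centre and upright.
- **Robot:** the gripper was clear of everything, with near-zero force on the wrist.

**Disagreements:**
- The top camera's foot point for the red bottle was about 7 mm off the scene camera's at the end, and 18 mm off just after I placed it. It was also off for other items.
- The final dropper mask in the scene view covered the wrong region.
- The flask match in the scene view was weaker (0.86), possibly because of shadow.
- I had used up my picture views before the last placements, so the final state was checked by measurement, not by eye.

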